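# Hold the jack's barrel with its key and nip up the lock ring

### The job

Fit the flat steel key over the tang on top of the neck-support jack's barrel, with its arm lying down between the two stop posts, so that the barrel cannot turn. Then turn the knurled lock ring clockwise (seen from above) until it is tight against the housing, at about 1 N m and not beyond 2 N m, without letting the barrel turn with it. Leave the key lying in place on the jack, let go of everything, and leave the other things alone.

Things in the scene. Friction and masses are not known exactly. Their poses are not given: they have to be found in the camera images.
- jack: Neck-support jack, grey casting bolted to the bench. Origin on the bench under the barrel's axis; z up, x from the barrel to the stop posts. Base 180 x 86 x 16 mm (x -50 to 130). A round neck, 48 mm across, rises to 60 mm; on it the lock ring, then the barrel's flat shoulder (38 mm across) at 90 mm with the tang on it. A saddle column (x 91 to 109, 52 mm wide) has its top at 90 mm, too.
- stop_posts: Two steel stop posts 10 mm thick, with pointed tops, on the saddle column at x = 100, y = -19.5 and +19.5 mm of the jack; from 90 to 108 mm above the bench, 29 mm clear between them. Origin and axes as the jack's. With the key on, 1 N m on the barrel leans the key on a post with 10 N.
- tang (a point): Point on the barrel's axis 98 mm above the bench, where the centre of the key's slot lies when the key is fully down; axes as the jack's. The tang is a 36 x 12 mm blade, long side along the jack's x, standing on the shoulder; straight to 104 mm above the bench, its rounded top ends at 109.5 mm.
- key_place (a point): Point of the jack, 55 mm along its x from the barrel's axis, 98 mm above the bench, where point key_grip lies when the key is fully down; axes as the jack's.
- ring_centre (a point): Centre of the knurled lock ring, on the barrel's axis, 74 mm above the bench. Ring 56 mm across, from 62.5 to 85 mm; the neck below is narrower, so finger tips may reach below the ring. It meets the housing after 0.5 to 0.85 rad clockwise (unknown, not visible). With the key on, one grasp straddling the key's arm, from 0.57 rad before to 0.57 rad past square to the arm, is enough.
- key: The loose holding key, a dark steel bar 150 x 26 x 16 mm, about 0.3 kg, lying flat on the bench. Origin in the middle of its underside; its x runs along the bar away from the slotted end. Both faces are alike.
- key_grip (a point): Centre of the key, 8 mm above its underside, 5 mm from the middle towards the plain end (near its balance point): the place to grip it across its 26 mm width. Axes as the key's.
- key_slot (a point): Centre of the key's through slot, 39 mm long (along the bar) and 13.6 mm wide, 50 mm from the bar's middle towards its slotted end (55 mm from key_grip), 8 mm above the underside. Axes as the key's.
- barrel (a joint): Angle of the barrel in the housing, rad, 0 at the start, positive clockwise from above. The ring's thread drags with 0.16 N m, the barrel's own friction is only 0.07 N m: unheld, the barrel turns with the ring. Held by the key it still gives about 0.1 rad (the key's play), which is allowed.
- washer (a joint): How far the ring has been tightened beyond its first contact with the housing, rad: 0 until it meets the housing. There the torque jumps to about 0.4 N m, then rises about 12 N m per rad (0.05 rad at 1 N m). Let go, the ring stays tight.
- jig_peg: Bystander: small turned grey peg 24 x 24 x 32 mm, loose; origin under its middle.
- maple: Bystander: pale wooden offcut 42 x 85 x 20 mm, loose; origin under its middle.
- sander: Bystander: sanding block 60 x 106 x 33 mm, loose; origin under its middle.

How it is judged:
By the outcome, as a careful person would: the job done as asked, in the order asked, and still so for the second after the job is handed in, with the robot touching nothing.
It also fails if it takes over 72 s, if anything falls off the work surface, if the arm or the gripper's body presses on something with over 40 N, if the wrist force passes 120 N, or if a joint passes its speed limit or range.

### The arm

A 7-joint arm with a two-finger parallel gripper is mounted at the origin on a cart in front of the work surface, level with it; the furniture and walls round the work are solid. World frame = base frame: x ahead of the robot, y to its left, z up, the work surface at z = 0. Lengths are in m, angles in rad, forces in N, time in s.
With the tool pointing down it reaches from about 0.425 to 0.875 m from the base axis. Payload 4.7 kg.
Tool frame: the origin (TCP) lies at the very end of the fingers, on their centre line; the grasp point (between the pads) lies 19 mm behind it; z points along the fingers, y is the direction in which the jaws open and shut (so a half turn about z gives the same grasp; the last joint's range is limited). The gripper opens to 87 mm and grips with 3 to 60 N. Pads are 19 mm wide; open, the fingers measure 117 mm over their backs; the gripper's body (75 mm by 190 mm) begins 51 mm behind the grasp point.
Start: joints at [1.32, 0.321, -0.07, 1.45, 0.023, 1.371, -0.057], TCP at [0.17, -0.627, 0.223] pointing down, gripper open.
Joint ranges: [-2.86, 2.86], [-0.3, 2.09], [-1.38, 1.24], [0.06, 2.45], [-1.56, 4.7], [0.09, 2.05], [-2.69, 2.69]. Speed limits (rad/s): [2.57, 2.57, 3.14, 3.14, 3.14, 3.14, 3.14].

### API

Orientations are given as a unit quaternion [w, x, y, z].
In Python, from rig import bot, capture, order, finder gives the robot as it stands. The module is installed in compiled form; this text tells all that it offers.
- The arm moves only by the tool jog_arm, never from a script. Its argument "series" is a list of rows, each an object of numbers: "ax", "ay", "az": the turn, a rotation vector about the tool's x, y, z in degrees; "tx", "ty", "tz": the shift along the tool's x, y, z in m; "fingers": the opening in per cent of the stroke, from 0 (shut) to 100 (fully open). A call has 1 to 10 rows; each row is the pose to reach, as a shift and turn from the pose commanded when the call began, along the tool's axes at that moment; what a row does not reach only later rows make up. A row lasts 1/12 s, in which the tool goes at most 41.7 mm and 7.16 degrees, less where a joint would pass 70% of its speed; a pose out of reach is approached as far as the arm can. A call with a gripper value outside its range is refused whole. The fingers move at their own pace and stop on an object; "force" is the grip in N (left out, the last holds). Time passes only in rows, so rows that repeat a pose let the fingers close. It gives the time, the measured TCP pose, the force and the opening at its end, in the units of the state.
- bot.get_state(): the state, without advancing time (a new reading comes with each control period).
- capture(name): name is "side" or "top"; returns a dict with "color" (400x640x3 uint8, blue, green, red), "range_z" (400x640 float32, m along the optical axis (not along the pixel's ray), 0 where there is no reading), "mtx" (3x3 intrinsics, pixels), "D" ([k1, k2, p1, p2, k3] as OpenCV has them; the pictures are not rectified), "xyz" and "rotation" of the camera in the world. Camera axes: x right, y up, looking along -z (the intrinsics and any distortion apply to the point x, -y, -z); pixel columns grow to the right and rows downward; lengths in m; the calibration is good to about 2 mm. A picture is of the moment at which its call begins.
- order.sign_off(): hands the job in, once; it reports no verdict.
Trained networks look in a picture, given as the dict that the camera call returned (one of the last four; its "shot" number tells which), for a name from the list of things; names that differ only in an ending like _2 or _b are one class to them, and where a whole thing is asked for, a point or a joint stands for the part that bears it (a point fixed in the world has none). Each returns a list of dicts, best first, with "confidence" (0 to 1); they miss things now and then, are a little off and sometimes report something else, mostly with a low value. They report only what shows in the picture. A call takes as long as a camera call.
- finder.spot_in(target, picture): "at" ([x, y, z] in m, in the coordinates of the camera as it stood for that picture, good to about 4 mm: the middle of the surface that is visible of it).
- finder.place_of(target, picture): "at" ([x, y, z] in m, in the coordinates of the camera as it stood for that picture, good to about 4 mm: a listed point, or the origin of a listed thing).
The state is a dict: "clock": time; "qpos": joint angles; "qd": joint speeds; "joint_torque": joint torques, N m; "tcp_pos": TCP position; "eef_rot": TCP orientation; "wrist_force": force on the tool from outside, world axes, zero at the start; "torque": the same for the moment, N m; "width": finger opening in m.
Only numpy, scipy, OpenCV 4.12 (cv2) and the standard library are available. Lean on these libraries where they do the work, as an engineer would, in place of code of your own. Each camera call takes 0.05 s, during which the arm holds its last target.

## Working session

There is one attempt and no reset: what is moved stays moved. The work goes in short steps, Python scripts to look and compute and a tool call to move; the robot and the scene stay as the last step left them, time stands still between calls to the robot, and variables do not carry over. Pictures are saved under pics/ and viewed, and the job is handed in when it is done.

Besides the shell and the picture viewer there is one more tool, called after "Call:" by a JSON object that holds its "op" and its "data". jog_arm: Moves the arm, as the interface text tells. Its arguments: {"type":"object","properties":{"series":{"type":"array","items":{"type":"object","properties":{"ax":{"type":"number"},"ay":{"type":"number"},"az":{"type":"number"},"tx":{"type":"number"},"ty":{"type":"number"},"tz":{"type":"number"},"fingers":{"type":"number"}}}},"force":{"type":"number"}},"required":["series"]}

```bash
mkdir -p pics
cat > h.py <<'E'
import numpy as np, cv2
from scipy.spatial.transform import Rotation as R
from rig import bot, capture, order, finder
def Rm(r):
    r=np.array(r,float)
    return r if r.shape==(3,3) else R.from_quat(r,scalar_first=True).as_matrix()
def w(c,p): return Rm(c["rotation"])@np.array(p)+np.array(c["xyz"])
def cloud(c,step=1):
    z=c["range_z"]; v,u=np.mgrid[0:400:step,0:640:step]
    pts=np.stack([u,v],-1).reshape(-1,1,2).astype(np.float64)
    n=cv2.undistortPoints(pts,np.array(c["mtx"]),np.array(c["D"],float)).reshape(-1,2)
    d=z[::step,::step].reshape(-1)
    P=np.stack([n[:,0]*d,-n[:,1]*d,-d],1)
    W=P@Rm(c["rotation"]).T+np.array(c["xyz"])
    W[d==0]=np.nan
    return W.reshape(v.shape+(3,))
def proj(c,W):
    P=(np.array(W).reshape(-1,3)-np.array(c["xyz"]))@Rm(c["rotation"])
    P=P*[1,-1,-1]
    return cv2.projectPoints(P,np.zeros(3),np.zeros(3),np.array(c["mtx"]),np.array(c["D"],float))[0].reshape(-1,2)
E
python3 - <<'E'
from h import *
s=bot.get_state(); print(s)
for n in("top","side"):
    c=capture(n); cv2.imwrite(f"pics/{n}0.png",c["color"]); print(n,c["xyz"],c["rotation"])
    for t in("jack","stop_posts","tang","key_place","ring_centre","key","key_grip","key_slot","jig_peg","maple","sander"):
        for r in finder.place_of(t,c)[:2]: print(t,np.round(w(c,r["at"]),4),round(r["confidence"],2))
E
```

```text
{'clock': 0.0, 'qpos': array([ 1.32008955,  0.32185027, -0.07004834,  1.45171153,  0.02263371,
        1.37078104, -0.05689324]), 'qd': array([-1.00802517e-03, -3.59288672e-03,  1.73775349e-03,  7.64660455e-05,
        3.50236384e-04, -5.07997841e-04,  1.89477159e-03]), 'joint_torque': array([-3.05278872e-04, -4.91292679e+01, -4.04075012e-01, -3.12527347e+01,
       -6.39960472e-02,  4.39003017e-02,  1.99450155e-04]), 'tcp_pos': array([ 0.1698895 , -0.62681928,  0.22142519]), 'eef_rot': array([-9.61398149e-04,  9.91246308e-01,  1.32021937e-01, -2.00478038e-04]), 'wrist_force': array([ 0.6821624 , -0.6337329 , -0.48369381]), 'torque': array([ 0.02431032, -0.01307796,  0.06726167]), 'width': 0.08696228241209751}
top [0.32552429 0.02117783 0.99047808] [ 0.70483546  0.06035597 -0.07219986 -0.70310121]
jack [ 5.352e-01 -1.132e-01  1.000e-04] 0.69
tang [ 0.5361 -0.1097  0.0959] 0.6
key_place [ 0.4838 -0.127   0.0959] 0.6
key_place [0.3998 0.29   0.0069] 0.22
ring_centre [ 0.5358 -0.105   0.0737] 0.52
key [ 0.4024  0.2871 -0.001 ] 0.75
key_grip [0.4009 0.297  0.0066] 0.58
key_slot [0.4461 0.2673 0.0099] 0.85
jig_peg [ 4.555e-01  8.220e-02 -1.000e-04] 0.38
maple [ 0.6326  0.1212 -0.0021] 0.57
sander [ 0.4824 -0.3044 -0.0029] 0.67
side [0.32078869 0.78505166 0.69556526] [-0.10062453 -0.06208792  0.43715365  0.89158089]
jack [ 0.5381 -0.1103 -0.0033] 0.76
tang [ 0.5364 -0.1073  0.097 ] 0.9
key_place [ 0.4883 -0.1252  0.0971] 0.6
ring_centre [ 0.4853 -0.3028 -0.0017] 0.51
ring_centre [ 0.5383 -0.1099  0.0751] 0.46
key [ 0.4004  0.2899 -0.0016] 0.61
key_grip [0.3971 0.2893 0.0073] 0.72
key_slot [0.4482 0.2679 0.006 ] 0.9
jig_peg [0.4529 0.0854 0.0006] 0.43
maple [0.6305 0.1223 0.0007] 0.97
```

View pics/top0.png

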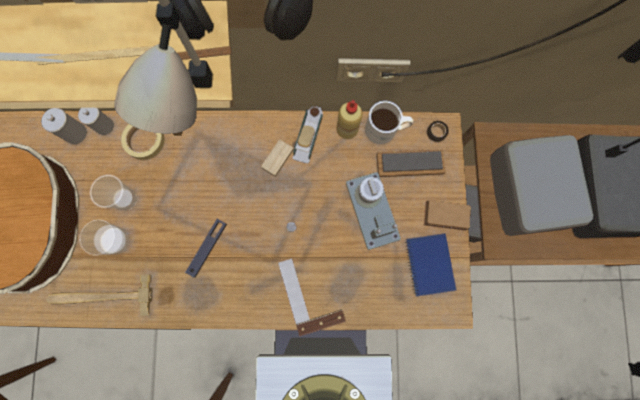

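View pics/side0.png

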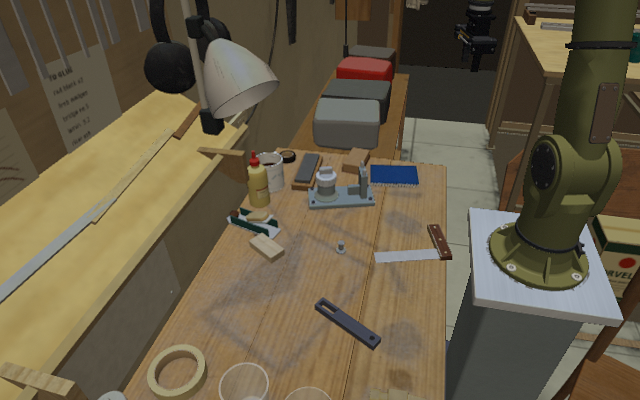

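The top view shows the key at about (207,248), with its slotted end up and to the right at (222,225). The barrel is at (371,188) and the posts at (378,233), on the robot's side. Next I refine these poses with the depth data.

```bash
cat > m.py <<'E'
from h import *
def rect(P): 
    return cv2.minAreaRect((P[:,:2]*1000).astype(np.float32))
for n in("top","side"):
    c=capture(n); W=cloud(c); np.save(f"W{n}.npy",W); cv2.imwrite(f"pics/{n}1.png",c["color"])
    g=W.reshape(-1,3); col=c["color"].reshape(-1,3).astype(int)
    def box(x0,x1,y0,y1,z0,z1):
        with np.errstate(invalid='ignore'):
            return (g[:,0]>x0)&(g[:,0]<x1)&(g[:,1]>y0)&(g[:,1]<y1)&(g[:,2]>z0)&(g[:,2]<z1)
    tb=g[box(.45,.6,0,.06,-.03,.03)]; print(n,"table z",np.median(tb[:,2]))
    k=g[box(.3,.5,.22,.36,.009,.03)]; print("key n",len(k),"z",np.median(k[:,2]),rect(k),k.mean(0))
    p=g[box(.4,.6,-.2,-.05,.093,.125)]; print("high",len(p)); 
    for l,(a,b) in {"tang":(.5,.6),"posts":(.4,.48)}.items():
        q=p[(p[:,0]>a)&(p[:,0]<b)]
        if len(q)>3: print(l,len(q),rect(q),q.mean(0),q[:,2].max())
    b=g[box(.38,.62,-.22,-.04,.008,.022)]; print("base",len(b),rect(b),np.median(b[:,2]))
    r=g[box(.48,.6,-.18,-.04,.082,.095)]; print("shoulder",len(r),r.mean(0),cv2.minEnclosingCircle((r[:,:2]*1000).astype(np.float32)))
E
python3 m.py
python3 - <<'E'
import cv2
a=cv2.imread('pics/top1.png');b=cv2.imread('pics/side1.png')
cv2.imwrite('pics/z1.png',cv2.resize(a[160:260,320:440],None,fx=6,fy=6,interpolation=3)[:600])
cv2.imwrite('pics/z2.png',cv2.resize(b[150:220,290:390],None,fx=8,fy=8,interpolation=3))
cv2.imwrite('pics/z3.png',cv2.resize(a[210:290,170:250],None,fx=7,fy=7,interpolation=3))
E
```

```text
top table z -0.0010079492620976849
key n 623 z 0.014880862443009568 ((402.9139099121094, 288.03631591796875), (28.44116973876953, 150.72103881835938), 61.80563735961914) [0.39708909 0.29042806 0.01485693]
high 131
tang 96 ((535.6190185546875, -108.04850769042969), (35.995262145996094, 11.695674896240234), 16.182083129882812) [ 0.53431698 -0.10749097  0.10514635] 0.11215608635509167
posts 35 ((440.72308349609375, -138.30325317382812), (9.091222763061523, 48.96457290649414), 17.236339569091797) [ 0.44012481 -0.13807592  0.10387095] 0.10909261286267202
base 1869 ((499.62652587890625, -137.14865112304688), (238.46829223632812, 164.854248046875), 0.23103058338165283) 0.015100832677615306
shoulder 304 [ 0.53421909 -0.10712847  0.08585043] ((535.8672485351562, -108.54337310791016), 27.9741153717041)
side table z 8.476948217239766e-05
key n 875 z 0.014781740285871647 ((405.3483581542969, 288.4459228515625), (28.85441780090332, 152.83242797851562), 62.008602142333984) [0.39904738 0.29343374 0.01454026]
high 136
tang 94 ((536.3221435546875, -105.40410614013672), (34.540225982666016, 12.668455123901367), 16.86566925048828) [ 0.536217   -0.10372586  0.10306121] 0.11072341064565594
posts 42 ((442.3795471191406, -135.4022674560547), (8.003630638122559, 45.30402755737305), 16.573627471923828) [ 0.44215898 -0.13405755  0.10132404] 0.10970230413544402
base 1031 ((499.7364196777344, -134.44102478027344), (239.75367736816406, 166.4395294189453), 1.4234907627105713) 0.016064531933515758
shoulder 160 [ 0.53490249 -0.09667182  0.08686497] ((537.5889282226562, -104.1109848022461), 27.619422912597656)
```

View pics/z1.png

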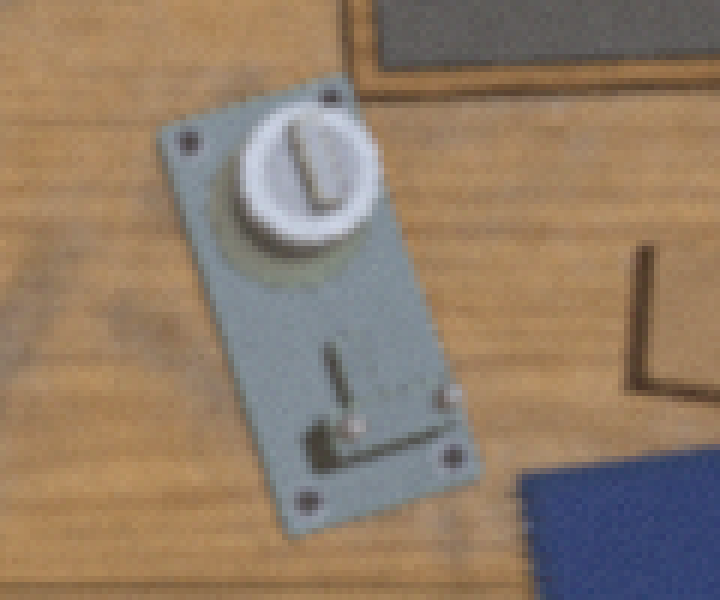

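View pics/z2.png

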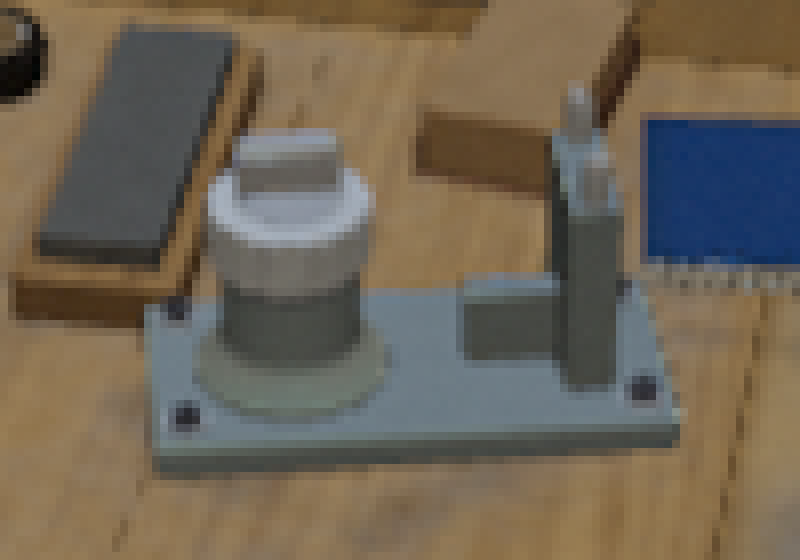

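View pics/z3.png

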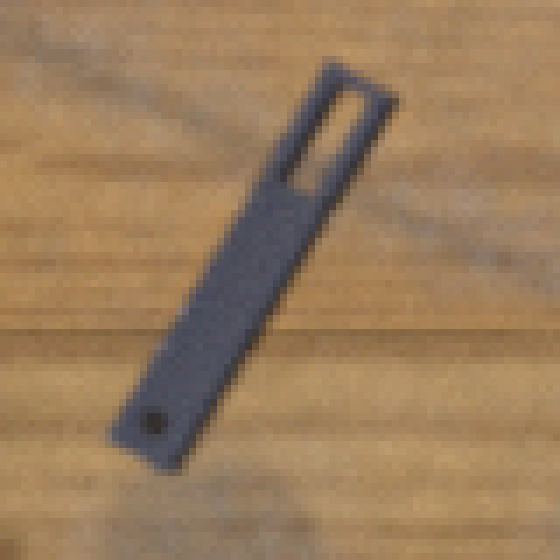

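```bash
cat > go.py <<'E'
from h import *
import sys
# usage: go.py x y z yawy   (tool y yaw deg, tool down)
def delta(x,y,z,yy):
    s=bot.get_state(); T=Rm(s["eef_rot"]); d=T.T@(np.array([x,y,z])-s["tcp_pos"])
    a=np.radians(yy); Y=np.array([np.cos(a),np.sin(a),0]); Z=np.array([0,0,-1.]); X=np.cross(Y,Z)
    G=np.stack([X,Y,Z],1); rv=np.degrees(R.from_matrix(T.T@G).as_rotvec())
    print("t",np.round(d,4),"a",np.round(rv,2),"rows",np.round(max(np.linalg.norm(d)/.0417,np.linalg.norm(rv)/7.16),1))
def show():
    s=bot.get_state(); T=Rm(s["eef_rot"])
    print("clk",round(s["clock"],2),"tcp",np.round(s["tcp_pos"],4),"yawy",round(np.degrees(np.arctan2(T[1,1],T[0,1])),2),"zdir",np.round(T[:,2],3),"q",np.round(s["qpos"],2),"F",np.round(s["wrist_force"],2),"M",np.round(s["torque"],3),"w",round(s["width"],4))
if __name__=="__main__":
    show()
    if len(sys.argv)>4: delta(*map(float,sys.argv[1:5]))
E
python3 go.py .47 -.36 .2 -37
```

```text
clk 1.3 tcp [ 0.1701 -0.6274  0.2226] yawy -74.83 zdir [-0. -0. -1.] q [ 1.32  0.32 -0.07  1.45  0.02  1.37 -0.06] F [ 0.61 -0.36 -0.26] M [-0.036 -0.015  0.071] w 0.087
t [ 0.3594 -0.1795  0.0225] a [  0.     0.   -37.83] rows 9.7
```

Call:
{"op": "jog_arm", "data": {"series": [{"tx": 0.18,"ty": -0.09,"tz": 0.01,"az": -19},{"tx": 0.18,"ty": -0.09,"tz": 0.01,"az": -19},{"tx": 0.18,"ty": -0.09,"tz": 0.01,"az": -19},{"tx": 0.18,"ty": -0.09,"tz": 0.01,"az": -19},{"tx": 0.36,"ty": -0.18,"tz": 0.02,"az": -38},{"tx": 0.36,"ty": -0.18,"tz": 0.02,"az": -38},{"tx": 0.36,"ty": -0.18,"tz": 0.02,"az": -38},{"tx": 0.36,"ty": -0.18,"tz": 0.02,"az": -38},{"tx": 0.36,"ty": -0.18,"tz": 0.02,"az": -38},{"tx": 0.36,"ty": -0.18,"tz": 0.02,"az": -38}]}}

```text
validation failed for argument at $.se...
```

```bash
python3 go.py .55 0.02 .2 15
```

```text
clk 1.3 tcp [ 0.1701 -0.6274  0.2226] yawy -74.83 zdir [-0. -0. -1.] q [ 1.32  0.32 -0.07  1.45  0.02  1.37 -0.06] F [ 0.61 -0.36 -0.26] M [-0.036 -0.015  0.071] w 0.087
t [ 0.5361 -0.5254  0.0225] a [ 0.000e+00  1.000e-02 -8.983e+01] rows 18.0
```

Call:
{"op": "jog_arm", "data": {"series": [{"ax": 0,"ay": 0,"az": -4,"tx": 0.04,"ty": -0.02,"tz": 0.0,"fingers": 100}]}}

```text
clock: 1.38
tcp_pos: [0.1918, -0.6047, 0.2219]
eef_rot: [0.001, 0.987, 0.16, -0.003]
wrist_force: [-1.0, -1.6, -0.6]
width: 0.087
```

Call:
{"op": "jog_arm", "data": {"series": [{"ax": 0,"ay": 0,"az": -34,"tx": 0.33,"ty": -0.15,"tz": 0.02,"fingers": 100},{"ax": 0,"ay": 0,"az": -34,"tx": 0.33,"ty": -0.15,"tz": 0.02,"fingers": 100},{"ax": 0,"ay": 0,"az": -34,"tx": 0.33,"ty": -0.15,"tz": 0.02,"fingers": 100},{"ax": 0,"ay": 0,"az": -34,"tx": 0.33,"ty": -0.15,"tz": 0.02,"fingers": 100},{"ax": 0,"ay": 0,"az": -34,"tx": 0.33,"ty": -0.15,"tz": 0.02,"fingers": 100},{"ax": 0,"ay": 0,"az": -34,"tx": 0.33,"ty": -0.15,"tz": 0.02,"fingers": 100},{"ax": 0,"ay": 0,"az": -34,"tx": 0.33,"ty": -0.15,"tz": 0.02,"fingers": 100},{"ax": 0,"ay": 0,"az": -34,"tx": 0.33,"ty": -0.15,"tz": 0.02,"fingers": 100},{"ax": 0,"ay": 0,"az": -34,"tx": 0.33,"ty": -0.15,"tz": 0.02,"fingers": 100}]}}

```text
clock: 2.13
tcp_pos: [0.4666, -0.3456, 0.2028]
eef_rot: [0.0, 0.893, 0.449, 0.001]
wrist_force: [-0.2, 0.0, 0.0]
width: 0.087
```

```bash
python3 go.py .55 0.02 .2 15
```

```text
clk 2.13 tcp [ 0.4666 -0.3456  0.2028] yawy -36.61 zdir [ 0.002  0.001 -1.   ] q [ 0.94  0.21 -0.39  1.65  0.08  1.3  -0.11] F [-0.18  0.02  0.  ] M [ 0.002 -0.066 -0.041] w 0.087
t [ 0.3432 -0.1511  0.0032] a [  0.09  -0.06 -51.61] rows 9.0
```

Call:
{"op": "jog_arm", "data": {"series": [{"ax": 0,"ay": 0,"az": -51.6,"tx": 0.343,"ty": -0.151,"tz": 0.003,"fingers": 100},{"ax": 0,"ay": 0,"az": -51.6,"tx": 0.343,"ty": -0.151,"tz": 0.003,"fingers": 100},{"ax": 0,"ay": 0,"az": -51.6,"tx": 0.343,"ty": -0.151,"tz": 0.003,"fingers": 100},{"ax": 0,"ay": 0,"az": -51.6,"tx": 0.343,"ty": -0.151,"tz": 0.003,"fingers": 100},{"ax": 0,"ay": 0,"az": -51.6,"tx": 0.343,"ty": -0.151,"tz": 0.003,"fingers": 100},{"ax": 0,"ay": 0,"az": -51.6,"tx": 0.343,"ty": -0.151,"tz": 0.003,"fingers": 100},{"ax": 0,"ay": 0,"az": -51.6,"tx": 0.343,"ty": -0.151,"tz": 0.003,"fingers": 100},{"ax": 0,"ay": 0,"az": -51.6,"tx": 0.343,"ty": -0.151,"tz": 0.003,"fingers": 100},{"ax": 0,"ay": 0,"az": -51.6,"tx": 0.343,"ty": -0.151,"tz": 0.003,"fingers": 100},{"ax": 0,"ay": 0,"az": -51.6,"tx": 0.343,"ty": -0.151,"tz": 0.003,"fingers": 100}]}}

```text
clock: 2.97
tcp_pos: [0.5489, 0.0268, 0.2004]
eef_rot: [-0.001, 0.605, 0.796, 0.003]
wrist_force: [-0.3, 1.2, 0.4]
width: 0.0869
```

```bash
python3 go.py .3997 0.2906 .09 61.8
```

```text
clk 2.97 tcp [0.5489 0.0268 0.2004] yawy 15.53 zdir [ 0.002  0.006 -1.   ] q [ 0.58  0.18 -0.74  1.71  0.12  1.29  0.08] F [-0.25  1.25  0.38] M [ 0.077 -0.057  0.029] w 0.0869
t [ 0.2935 -0.0736  0.1116] a [  0.32  -0.19 -46.27] rows 7.7
```

Call:
{"op": "jog_arm", "data": {"series": [{"ax": 0,"ay": 0,"az": -46,"tx": 0.293,"ty": -0.073,"tz": 0.1,"fingers": 100},{"ax": 0,"ay": 0,"az": -46,"tx": 0.293,"ty": -0.073,"tz": 0.1,"fingers": 100},{"ax": 0,"ay": 0,"az": -46,"tx": 0.293,"ty": -0.073,"tz": 0.1,"fingers": 100},{"ax": 0,"ay": 0,"az": -46,"tx": 0.293,"ty": -0.073,"tz": 0.1,"fingers": 100},{"ax": 0,"ay": 0,"az": -46,"tx": 0.293,"ty": -0.073,"tz": 0.1,"fingers": 100},{"ax": 0,"ay": 0,"az": -46,"tx": 0.293,"ty": -0.073,"tz": 0.1,"fingers": 100},{"ax": 0,"ay": 0,"az": -46,"tx": 0.293,"ty": -0.073,"tz": 0.1,"fingers": 100},{"ax": 0,"ay": 0,"az": -46,"tx": 0.293,"ty": -0.073,"tz": 0.1,"fingers": 100},{"ax": 0,"ay": 0,"az": -46,"tx": 0.293,"ty": -0.073,"tz": 0.1,"fingers": 100},{"ax": 0,"ay": 0,"az": -46,"tx": 0.293,"ty": -0.073,"tz": 0.1,"fingers": 100}]}}

```text
clock: 3.8
tcp_pos: [0.4019, 0.2812, 0.0993]
eef_rot: [-0.0, 0.25, 0.968, -0.0]
wrist_force: [1.2, -0.4, -0.2]
width: 0.0868
```

```bash
python3 go.py .3997 0.2906 .03 61.8; python3 -c "
from h import *
for n in('side','top'):
    c=capture(n); cv2.imwrite(f'pics/{n}2.png',c['color'])
print(proj(c,bot.get_state()['tcp_pos']))"
```

```text
clk 3.8 tcp [0.4019 0.2812 0.0993] yawy 60.99 zdir [-0.001 -0.    -1.   ] q [ 0.28  0.19 -1.01  1.96  0.18  1.09  0.25] F [ 1.21 -0.42 -0.25] M [ 0.057 -0.13   0.006] w 0.0868
t [0.0065 0.0072 0.0693] a [-0.03 -0.03 -0.81] rows 1.7
[[198.79623902 243.62542557]]
```

View pics/side2.png

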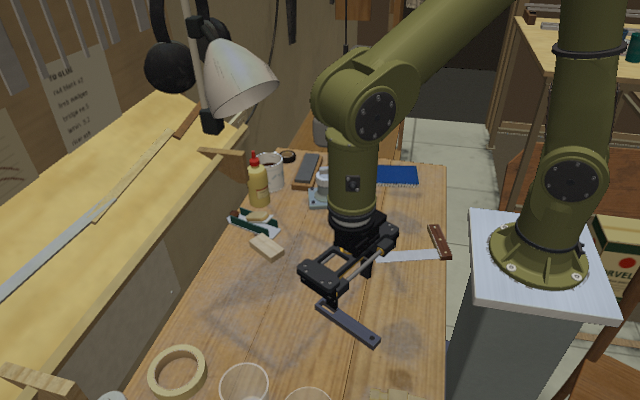

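View pics/top2.png

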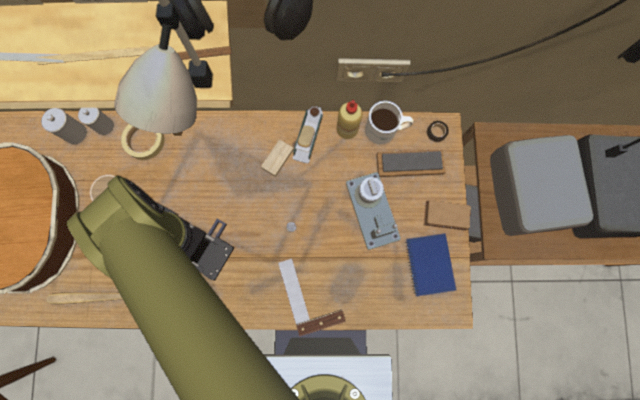

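The gripper straddles the key: fingers in the side view at about (320,280) and (365,265), key from (315,300) to (380,345). I go down in two stages.

Call:
{"op": "jog_arm", "data": {"series": [{"ax": 0,"ay": 0,"az": -0.8,"tx": 0.0065,"ty": 0.007,"tz": 0.035,"fingers": 70},{"ax": 0,"ay": 0,"az": -0.8,"tx": 0.0065,"ty": 0.007,"tz": 0.069,"fingers": 70},{"ax": 0,"ay": 0,"az": -0.8,"tx": 0.0065,"ty": 0.007,"tz": 0.069,"fingers": 70},{"ax": 0,"ay": 0,"az": -0.8,"tx": 0.0065,"ty": 0.007,"tz": 0.069,"fingers": 70}]}}

```text
clock: 4.23
tcp_pos: [0.4006, 0.2876, 0.0297]
eef_rot: [-0.001, 0.247, 0.969, -0.001]
wrist_force: [0.2, 0.5, -0.2]
width: 0.068
```

```bash
python3 go.py .3997 0.2906 .0035 61.8; python3 -c "
from h import *
c=capture('side'); a=c['color'];cv2.imwrite('pics/side3.png',cv2.resize(a[230:370,270:430],None,fx=4,fy=4,interpolation=3))
"
```

```text
clk 4.23 tcp [0.4006 0.2876 0.0297] yawy 61.44 zdir [-0.003 -0.002 -1.   ] q [ 0.19  0.32 -0.96  2.01  0.32  0.97  0.14] F [ 0.18  0.55 -0.21] M [ 0.058 -0.13  -0.022] w 0.068
t [0.0022 0.0023 0.0262] a [-0.17 -0.12 -0.36] rows 0.6
```

View pics/side3.png

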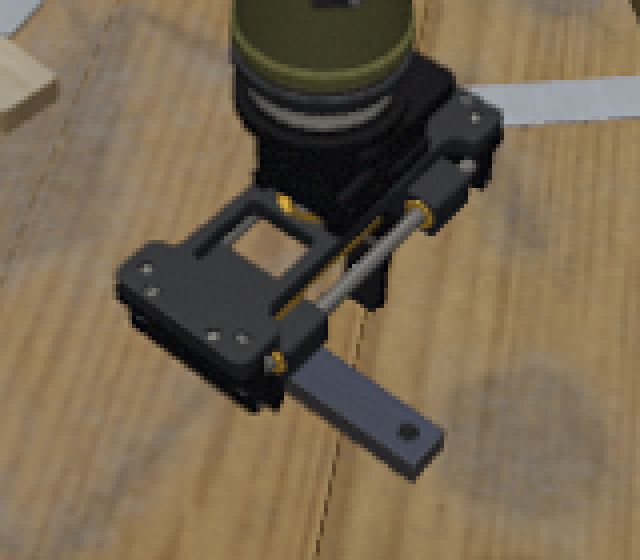

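The key lies between the two fingers, with its plain end at (410,450) in this crop. I go down the rest of the way and close.

Call:
{"op": "jog_arm", "data": {"series": [{"ax": 0,"ay": 0,"az": -0.4,"tx": 0.002,"ty": 0.002,"tz": 0.015,"fingers": 60},{"ax": 0,"ay": 0,"az": -0.4,"tx": 0.002,"ty": 0.002,"tz": 0.026,"fingers": 50},{"ax": 0,"ay": 0,"az": -0.4,"tx": 0.002,"ty": 0.002,"tz": 0.026,"fingers": 40},{"ax": 0,"ay": 0,"az": -0.4,"tx": 0.002,"ty": 0.002,"tz": 0.026,"fingers": 40}]}}

```text
clock: 4.62
tcp_pos: [0.4005, 0.2918, 0.0052]
eef_rot: [0.0, 0.243, 0.97, -0.0]
wrist_force: [0.4, -0.2, -0.2]
width: 0.0419
```

```bash
python3 go.py .3997 0.2906 .0035 61.8
```

```text
clk 4.62 tcp [0.4005 0.2918 0.0052] yawy 61.93 zdir [ 0.001 -0.    -1.   ] q [ 0.15  0.37 -0.93  2.02  0.37  0.93  0.1 ] F [ 0.4  -0.16 -0.2 ] M [ 0.051 -0.176  0.008] w 0.0419
t [ 0.0002 -0.0015  0.0017] a [0.   0.03 0.13] rows 0.1
```

Call:
{"op": "jog_arm", "data": {"series": [{"ax": 0,"ay": 0,"az": 0,"tx": 0,"ty": 0,"tz": 0.001,"fingers": 25},{"ax": 0,"ay": 0,"az": 0,"tx": 0,"ty": 0,"tz": 0.001,"fingers": 10},{"ax": 0,"ay": 0,"az": 0,"tx": 0,"ty": 0,"tz": 0.001,"fingers": 10},{"ax": 0,"ay": 0,"az": 0,"tx": 0,"ty": 0,"tz": 0.001,"fingers": 10},{"ax": 0,"ay": 0,"az": 0,"tx": 0,"ty": 0,"tz": 0.001,"fingers": 10}], "force": 30}}

```text
clock: 5.03
tcp_pos: [0.4002, 0.2916, 0.0041]
eef_rot: [0.0, 0.242, 0.97, -0.001]
wrist_force: [-1.6, -3.4, 6.3]
width: 0.0257
```

```bash
python3 go.py .3997 0.2906 .0035 61.8
```

```text
clk 5.03 tcp [0.4002 0.2916 0.0041] yawy 61.95 zdir [ 0.    -0.002 -1.   ] q [ 0.15  0.37 -0.93  2.02  0.38  0.92  0.1 ] F [-1.64 -3.41  6.33] M [-0.702  0.208 -0.023] w 0.0257
t [ 0.     -0.0011  0.0006] a [-0.07  0.06  0.15] rows 0.0
```

Call:
{"op": "jog_arm", "data": {"series": [{"ax": 0,"ay": 0,"az": 0,"tx": 0,"ty": 0,"tz": -0.02,"fingers": 10},{"ax": 0,"ay": 0,"az": 0,"tx": 0,"ty": 0,"tz": -0.06,"fingers": 10},{"ax": 0,"ay": 0,"az": 0,"tx": 0,"ty": 0,"tz": -0.1,"fingers": 10},{"ax": 0,"ay": 0,"az": 0,"tx": 0,"ty": 0,"tz": -0.14,"fingers": 10},{"ax": 0,"ay": 0,"az": 0,"tx": 0,"ty": 0,"tz": -0.17,"fingers": 10},{"ax": 0,"ay": 0,"az": 0,"tx": 0,"ty": 0,"tz": -0.17,"fingers": 10},{"ax": 0,"ay": 0,"az": 0,"tx": 0,"ty": 0,"tz": -0.17,"fingers": 10}]}}

```text
clock: 5.62
tcp_pos: [0.401, 0.2927, 0.1748]
eef_rot: [0.002, 0.242, 0.97, 0.001]
wrist_force: [0.2, 0.3, -3.7]
width: 0.0259
```

```bash
python3 go.py .484 -.123 .175 107.8;  python3 -c "
from h import *
c=capture('side'); a=c['color'];cv2.imwrite('pics/side4.png',a)
"
```

```text
clk 5.62 tcp [0.401  0.2927 0.1748] yawy 61.96 zdir [ 0.004  0.001 -1.   ] q [ 0.34  0.1  -1.06  1.86  0.1   1.23  0.33] F [ 0.17  0.27 -3.72] M [ 0.001 -0.146 -0.006] w 0.0259
t [-2.687e-01 -3.279e-01 -1.000e-04] a [  0.06   0.23 -45.84] rows 10.2
```

View pics/side4.png

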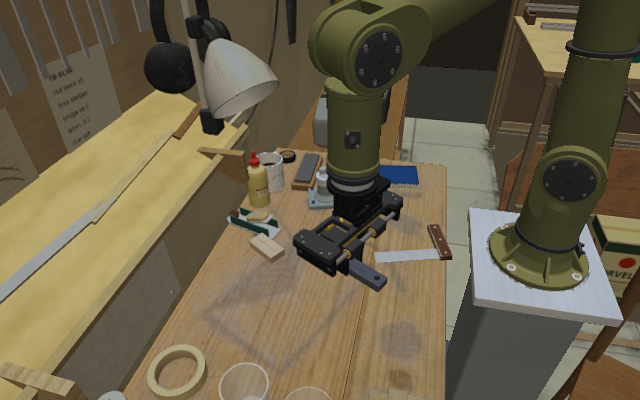

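The key is held; its plain end is at (375,280) and the wrist reads about 3 N of extra weight. Carrying it over now.

Call:
{"op": "jog_arm", "data": {"series": [{"ax": 0,"ay": 0,"az": -4,"tx": -0.024,"ty": -0.029,"tz": 0,"fingers": 10},{"ax": 0,"ay": 0,"az": -9,"tx": -0.05,"ty": -0.061,"tz": 0,"fingers": 10},{"ax": 0,"ay": 0,"az": -13.5,"tx": -0.075,"ty": -0.092,"tz": 0,"fingers": 10},{"ax": 0,"ay": 0,"az": -18,"tx": -0.1,"ty": -0.122,"tz": 0,"fingers": 10},{"ax": 0,"ay": 0,"az": -22.5,"tx": -0.125,"ty": -0.152,"tz": 0,"fingers": 10},{"ax": 0,"ay": 0,"az": -27,"tx": -0.15,"ty": -0.183,"tz": 0,"fingers": 10},{"ax": 0,"ay": 0,"az": -31.5,"tx": -0.175,"ty": -0.213,"tz": 0,"fingers": 10},{"ax": 0,"ay": 0,"az": -36,"tx": -0.2,"ty": -0.244,"tz": 0,"fingers": 10},{"ax": 0,"ay": 0,"az": -40,"tx": -0.225,"ty": -0.274,"tz": 0,"fingers": 10},{"ax": 0,"ay": 0,"az": -42,"tx": -0.24,"ty": -0.292,"tz": 0,"fingers": 10}]}}

```text
clock: 6.5
tcp_pos: [0.473, -0.0834, 0.1707]
eef_rot: [-0.002, -0.121, 0.993, 0.0]
wrist_force: [0.9, 0.1, -3.0]
width: 0.0258
```

```bash
python3 go.py .484 -.123 .15 107.8
```

```text
clk 6.5 tcp [ 0.473  -0.0834  0.1707] yawy 103.88 zdir [-0.004 -0.    -1.   ] q [ 0.76  0.02 -0.64  1.9   0.02  1.22  1.92] F [ 0.95  0.11 -3.03] M [ 0.12  -0.206 -0.008] w 0.0258
t [-0.0012 -0.041   0.0207] a [ 0.05 -0.24 -3.92] rows 1.1
```

Call:
{"op": "jog_arm", "data": {"series": [{"ax": 0,"ay": 0,"az": -2,"tx": 0,"ty": -0.02,"tz": 0.01,"fingers": 10},{"ax": 0,"ay": -0.2,"az": -3.9,"tx": -0.001,"ty": -0.041,"tz": 0.02,"fingers": 10},{"ax": 0,"ay": -0.2,"az": -3.9,"tx": -0.001,"ty": -0.041,"tz": 0.02,"fingers": 10},{"ax": 0,"ay": -0.2,"az": -3.9,"tx": -0.001,"ty": -0.041,"tz": 0.02,"fingers": 10},{"ax": 0,"ay": -0.2,"az": -3.9,"tx": -0.001,"ty": -0.041,"tz": 0.02,"fingers": 10}]}}

```text
clock: 6.92
tcp_pos: [0.4845, -0.1166, 0.1518]
eef_rot: [0.0, -0.156, 0.988, 0.002]
wrist_force: [0.9, -0.3, -1.8]
width: 0.0258
```

```bash
python3 go.py .484 -.123 .12 107.8
python3 - <<'E'
from h import *
for n in('side','top'):
    c=capture(n); a=c['color']; np.savez(f'{n}5.npz',**{k:np.array(v) for k,v in c.items()})
    u,v=proj(c,[.5,-.11,.12])[0].astype(int); print(n,u,v)
    cv2.imwrite(f'pics/{n}5.png',cv2.resize(a[v-60:v+60,u-80:u+80],None,fx=5,fy=5,interpolation=3))
    for t in("key_slot","key_grip","tang","key_place","stop_posts"):
        for r in finder.place_of(t,c)[:2]: print(t,np.round(w(c,r["at"]),4),round(r["confidence"],2))
E
```

```text
clk 6.92 tcp [ 0.4845 -0.1166  0.1518] yawy 107.9 zdir [ 0.     0.003 -1.   ] q [ 0.78  0.08 -0.62  1.89  0.05  1.18  2.03] F [ 0.87 -0.33 -1.75] M [ 0.101 -0.13   0.001] w 0.0258
t [ 0.0024 -0.006   0.0318] a [0.17 0.07 0.1 ] rows 0.8
side 339 163
key_slot [ 0.538 -0.101  0.156] 0.79
key_grip [ 0.4842 -0.1169  0.1571] 0.95
key_grip [ 0.4893 -0.1162  0.1467] 0.4
tang [ 0.5363 -0.1068  0.0991] 0.85
key_place [ 0.4864 -0.1247  0.0984] 0.86
top 374 200
key_slot [ 0.5333 -0.0993  0.1584] 0.88
key_slot [ 0.5334 -0.1044  0.0685] 0.53
key_grip [ 0.4825 -0.1127  0.1566] 0.74
tang [ 0.5343 -0.1119  0.0955] 0.97
```

View pics/side5.png

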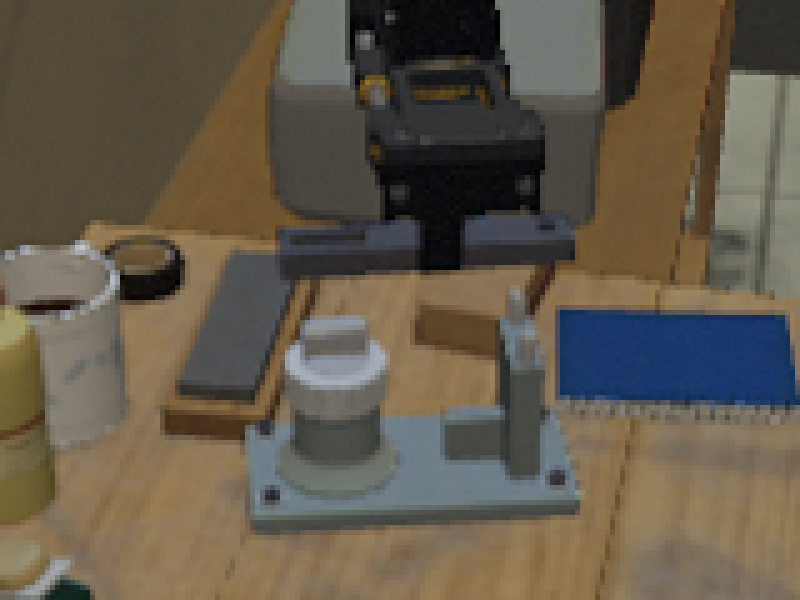

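View pics/top5.png

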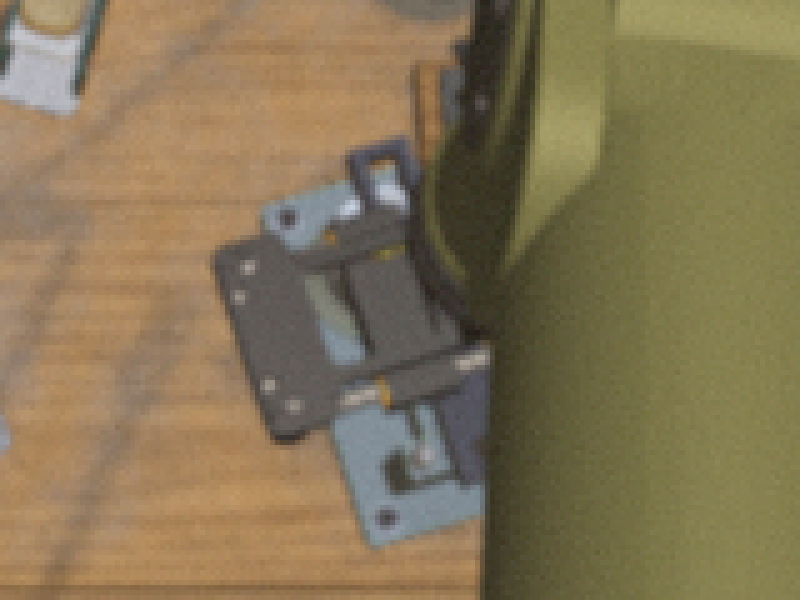

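```bash
cat > kf.py <<'E'
from h import *
import go
from scipy.optimize import least_squares
go.show()
s=bot.get_state()
T={'side':(np.array([.5363,-.1054]),None),'top':(np.array([.5356,-.1080]),None)}
zt=s["tcp_pos"][2]
for n in('side','top'):
    c=capture(n); W=cloud(c).reshape(-1,3)
    tcp=s["tcp_pos"]; a=np.radians(197.8); ex=np.array([np.cos(a),np.sin(a)]); ey=np.array([-ex[1],ex[0]])
    with np.errstate(invalid='ignore'):
        d=W[:,:2]-tcp[:2]; l=d@ex; m=d@ey
        top=(abs(W[:,2]-zt-.012)<.004)&(abs(m)<.03)&(((l>-90)&(l<-.017)&(l>-.1))|((l>.017)&(l<.1)))
    P=W[top]; L=l[top]; M=m[top]
    print(n,len(P),"z slot end",np.median(P[L<0,2]) if (L<0).any() else None,"z plain",np.median(P[L>0,2]) if (L>0).any() else None,"L",L.min(),L.max(),"M",np.percentile(M,[1,50,99]))
    r=cv2.minAreaRect((P[:,:2]*1000).astype(np.float32)); print(r)
    for lo in np.arange(-.09,.09,.01):
        q=(L>=lo)&(L<lo+.01)
        if q.sum()>3: print(f"{lo:.3f} n{q.sum()} m {M[q].min()*1e3:.1f} {M[q].max()*1e3:.1f} z {np.median(P[q,2]):.4f}",end=' | ')
    print()
E
python3 kf.py
```

```text
clk 7.52 tcp [ 0.4855 -0.1179  0.1536] yawy 107.87 zdir [ 0.004  0.001 -1.   ] q [ 0.78  0.08 -0.62  1.89  0.05  1.18  2.03] F [ 0.5  -0.18 -2.84] M [ 0.096 -0.163  0.034] w 0.0258
side 264 z slot end 0.16543288948468232 z plain 0.16415616764153756 L -0.08130785667294121 0.06827133485912498 M [-0.01557707 -0.00396148  0.01373059]
((491.24578857421875, -114.64503479003906), (149.3435516357422, 31.06718635559082), 16.64815902709961)
-0.090 n6 m -12.0 6.1 z 0.1650 | -0.080 n24 m -13.6 15.6 z 0.1655 | -0.070 n20 m -15.7 10.9 z 0.1652 | -0.060 n21 m -14.5 10.6 z 0.1650 | -0.050 n24 m -15.5 14.9 z 0.1655 | -0.040 n28 m -13.6 13.8 z 0.1656 | -0.030 n25 m -13.8 11.4 z 0.1657 | -0.020 n8 m -13.1 10.4 z 0.1658 | 0.010 n7 m -12.5 5.1 z 0.1661 | 0.020 n23 m -14.6 8.8 z 0.1654 | 0.030 n18 m -15.6 10.4 z 0.1644 | 0.040 n20 m -15.6 9.3 z 0.1639 | 0.050 n20 m -14.8 11.2 z 0.1639 | 0.060 n20 m -17.2 10.9 z 0.1636 | 
top 246 z slot end 0.16491308814807604 z plain 0.16447862825101384 L -0.07920751650225387 0.07079897853154751 M [-0.01325433 -0.00403577  0.01248223]
((489.37158203125, -116.22174835205078), (150.06118774414062, 26.684486389160156), 17.367813110351562)
-0.080 n45 m -13.2 12.8 z 0.1650 | -0.070 n27 m -13.3 13.4 z 0.1644 | -0.060 n14 m -13.4 10.2 z 0.1649 | 0.020 n8 m 1.7 12.2 z 0.1639 | 0.030 n48 m -13.2 11.5 z 0.1643 | 0.040 n39 m -12.9 5.4 z 0.1646 | 0.050 n33 m -13.4 2.2 z 0.1650 | 0.060 n27 m -13.1 -0.7 z 0.1643 |
```

Run:
```python
import numpy as np,cv2
for n,t in(("top",(.5356,-.108)),("side",(.5363,-.1054))):
    W=np.load(f"W{n}.npy").reshape(-1,3); W=W[~np.isnan(W[:,0])]
    a=np.radians(197.6); ex=np.array([np.cos(a),np.sin(a)]); ey=np.array([-ex[1],ex[0]])
    d=W[:,:2]-t; l=d@ex*1e3; m=d@ey*1e3
    q=(W[:,2]>.0115)&(W[:,2]<.02)&(l>-60)&(l<140)&(abs(m)<49)
    P=np.stack([l,m],1)[q]; print(n,q.sum(),cv2.minAreaRect(P.astype(np.float32)),P.min(0),P.max(0))
    # edges by bins
    for s in(1,-1):
        X=[];Y=[]
        for lo in range(-40,120,8):
            k=(P[:,0]>=lo)&(P[:,0]<lo+8)&(P[:,1]*s>25)
            if k.sum()>5: X.append(lo+4);Y.append(np.sort(P[k,1]*s)[-2]*s)
        f=np.polyfit(X,Y,1); print(s,"slope deg",np.degrees(np.arctan(f[0])),"off",f[1],np.std(np.array(Y)-np.polyval(f,X)))
    q=(W[:,2]>.0935)&(l>80)&(l<115)&(abs(m)<30)
    for s in(1,-1):
        k=q&(m*s>0); print("post",k.sum(),l[k].mean(),m[k].mean(),m[k].min(),m[k].max())
    q=(W[:,2]>.1)&(abs(l)<22)&(abs(m)<10); print("tang top",q.sum(),l[q].mean(),m[q].mean(),np.percentile(l[q],[0,100]),np.percentile(m[q],[0,100]),np.degrees(np.polyfit(l[q],m[q],1)[0]))
```

```text
top 1424 ((36.17680358886719, 2.5771102905273438), (90.9333724975586, 187.010009765625), 89.46437072753906) [-56.91162953 -43.31633903] [129.68024729  48.84022227]
1 slope deg -1.2047291753590246 off 42.454329813691785 0.9548524094262228
-1 slope deg -0.2905521247900022 off -41.34961608378388 0.42619478513079995
post 18 100.50164302344936 18.466322901447615 14.981053646690468 24.6870682273972
post 17 99.67496465581469 -19.965861498112176 -24.28947888315669 -13.46816792819274
tang top 84 0.6870564304222204 -0.3752607214065029 [-18.06953136  18.10932313] [-5.79298183  5.91676921] 0.8638778425700601
side 738 ((34.62346649169922, 1.4301376342773438), (91.31562042236328, 188.9798126220703), 88.9376449584961) [-59.03443973 -43.97914152] [129.16404571  48.56522964]
1 slope deg 2.100896833142575 off 37.77550044300826 2.7674231210159665
-1 slope deg -0.5932208929601166 off -40.24902055555504 0.6118192074834038
post 20 98.61724108314499 18.61218832870657 15.6021649310404 22.915198238149063
post 22 98.20158487743552 -19.114295517831298 -22.42126189630676 -13.694828809613671
tang top 61 -1.213001267067394 -1.0569103997972593 [-17.27158628  16.97207616] [-6.2369324   6.45386341] 0.924036806145418
```

Call:
{"op": "jog_arm", "data": {"series": [{"ax": 0,"ay": 0,"az": 0.1,"tx": 0.001,"ty": -0.003,"tz": 0.015,"fingers": 10},{"ax": 0,"ay": 0,"az": 0.2,"tx": 0.0035,"ty": -0.0055,"tz": 0.031,"fingers": 10},{"ax": 0,"ay": 0,"az": 0.2,"tx": 0.0035,"ty": -0.0055,"tz": 0.031,"fingers": 10},{"ax": 0,"ay": 0,"az": 0.2,"tx": 0.0035,"ty": -0.0055,"tz": 0.031,"fingers": 10},{"ax": 0,"ay": 0,"az": 0.2,"tx": 0.0035,"ty": -0.0055,"tz": 0.031,"fingers": 10}]}}

```text
clock: 8.03
tcp_pos: [0.4844, -0.124, 0.1232]
eef_rot: [0.002, -0.154, 0.988, 0.0]
wrist_force: [-0.5, 0.1, -1.0]
width: 0.0255
```

```bash
python3 kf.py; python3 go.py .4835 -.1241 .11 107.6
python3 - <<'E'
from h import *
for n in('side','top'):
    c=capture(n); a=c['color']
    u,v=proj(c,[.5,-.11,.11])[0].astype(int)
    cv2.imwrite(f'pics/{n}6.png',cv2.resize(a[v-40:v+40,u-50:u+50],None,fx=7,fy=7,interpolation=3))
E
```

```text
clk 8.03 tcp [ 0.4844 -0.124   0.1232] yawy 107.68 zdir [ 0.004  0.001 -1.   ] q [ 0.78  0.11 -0.62  1.93  0.07  1.12  2.02] F [-0.52  0.06 -1.01] M [ 0.079 -0.188 -0.022] w 0.0255
side 260 z slot end 0.1348241560567761 z plain 0.13504465315802483 L -0.08154167951590273 0.06807869597216994 M [-0.01581655 -0.00488697  0.01311751]
((490.3545227050781, -120.34144592285156), (149.57852172851562, 30.842863082885742), 17.188648223876953)
-0.090 n4 m 0.1 11.2 z 0.1351 | -0.080 n25 m -14.8 13.2 z 0.1352 | -0.070 n20 m -15.9 11.1 z 0.1343 | -0.060 n17 m -14.0 13.1 z 0.1347 | -0.050 n25 m -16.7 13.4 z 0.1347 | -0.040 n26 m -14.9 14.0 z 0.1351 | -0.030 n23 m -15.7 12.5 z 0.1350 | -0.020 n6 m -13.8 4.1 z 0.1352 | 0.010 n6 m -12.8 8.3 z 0.1345 | 0.020 n21 m -17.5 7.3 z 0.1349 | 0.030 n21 m -13.3 8.0 z 0.1348 | 0.040 n23 m -15.8 9.3 z 0.1357 | 0.050 n24 m -14.8 9.9 z 0.1352 | 0.060 n19 m -15.5 11.6 z 0.1353 | 
top 273 z slot end 0.13454326241728398 z plain 0.13430507949759785 L -0.07981932096463498 0.07049349980330713 M [-0.01335058 -0.00207258  0.0125366 ]
((488.63970947265625, -122.05503845214844), (150.40457153320312, 26.55217170715332), 17.174240112304688)
-0.080 n42 m -12.9 12.2 z 0.1343 | -0.070 n28 m -12.5 13.3 z 0.1347 | -0.060 n17 m -13.4 12.0 z 0.1351 | 0.010 n4 m 2.0 10.9 z 0.1345 | 0.020 n8 m 0.6 12.3 z 0.1341 | 0.030 n49 m -13.2 11.7 z 0.1345 | 0.040 n46 m -13.5 12.1 z 0.1342 | 0.050 n42 m -12.8 6.0 z 0.1345 | 0.060 n35 m -13.5 2.5 z 0.1343 | 
clk 8.13 tcp [ 0.4848 -0.1241  0.1236] yawy 107.69 zdir [ 0.005  0.    -1.   ] q [ 0.78  0.11 -0.62  1.92  0.07  1.12  2.02] F [ 0.02  0.56 -1.69] M [ 0.147 -0.117  0.01 ] w 0.0259
t [0.0013 0.0004 0.0136] a [-0.07  0.28  0.09] rows 0.3
```

View pics/side6.png

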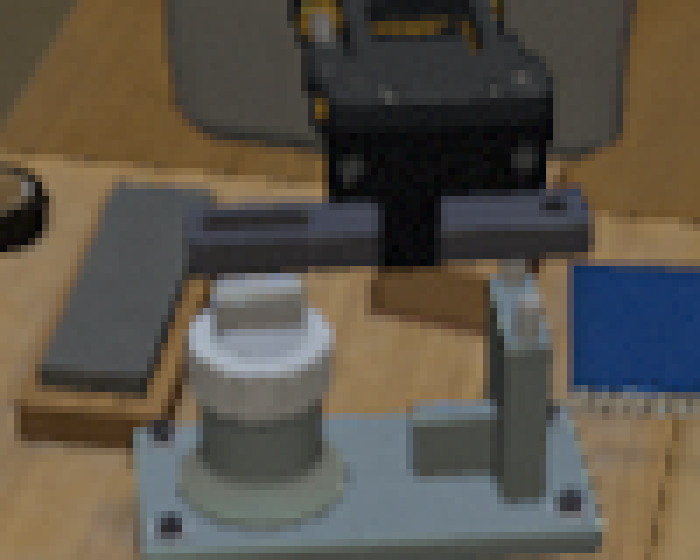

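View pics/top6.png

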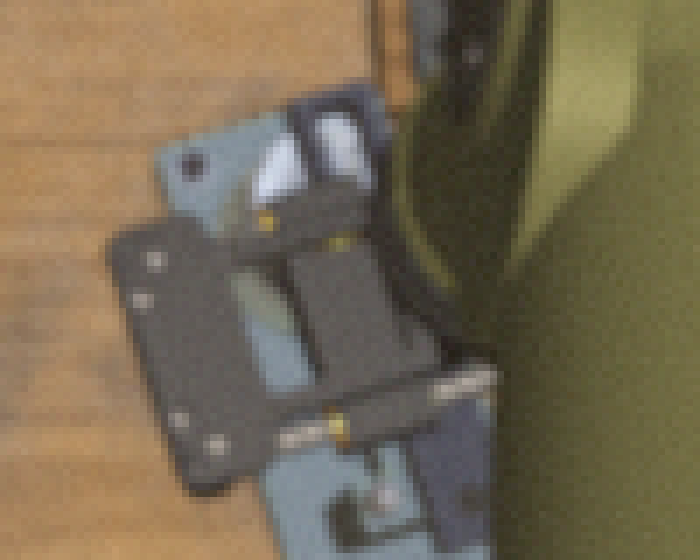

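Call:
{"op": "jog_arm", "data": {"series": [{"ax": 0,"ay": 0,"az": 0,"tx": 0.0013,"ty": 0.0002,"tz": 0.004,"fingers": 10},{"ax": 0,"ay": 0,"az": 0,"tx": 0.0013,"ty": 0.0002,"tz": 0.008,"fingers": 10},{"ax": 0,"ay": 0,"az": 0,"tx": 0.0013,"ty": 0.0002,"tz": 0.012,"fingers": 10},{"ax": 0,"ay": 0,"az": 0,"tx": 0.0013,"ty": 0.0002,"tz": 0.012,"fingers": 10}]}}

```text
clock: 8.57
tcp_pos: [0.4819, -0.1242, 0.1094]
eef_rot: [0.001, -0.154, 0.988, 0.001]
wrist_force: [0.0, -0.6, -2.7]
width: 0.0258
```

```bash
python3 go.py
```

```text
clk 8.57 tcp [ 0.4819 -0.1242  0.1094] yawy 107.67 zdir [ 0.002  0.002 -1.   ] q [ 0.78  0.13 -0.61  1.94  0.08  1.09  2.01] F [ 0.04 -0.58 -2.71] M [ 0.14  -0.103  0.053] w 0.0258
```

Call:
{"op": "jog_arm", "data": {"series": [{"ax": 0,"ay": 0,"az": 0,"tx": 0,"ty": 0,"tz": 0.003,"fingers": 10},{"ax": 0,"ay": 0,"az": 0,"tx": 0,"ty": 0,"tz": 0.006,"fingers": 10},{"ax": 0,"ay": 0,"az": 0,"tx": 0,"ty": 0,"tz": 0.008,"fingers": 10}]}}

```text
clock: 8.82
tcp_pos: [0.4828, -0.1245, 0.1022]
eef_rot: [0.002, -0.154, 0.988, 0.0]
wrist_force: [0.9, -1.1, -1.7]
width: 0.0257
```

```bash
python3 go.py
```

```text
clk 8.82 tcp [ 0.4828 -0.1245  0.1022] yawy 107.66 zdir [ 0.003  0.001 -1.   ] q [ 0.78  0.14 -0.61  1.95  0.09  1.08  2.01] F [ 0.87 -1.13 -1.67] M [-0.009 -0.154 -0.028] w 0.0257
```

Call:
{"op": "jog_arm", "data": {"series": [{"ax": 0,"ay": 0,"az": 0,"tx": 0,"ty": 0,"tz": 0.003,"fingers": 10},{"ax": 0,"ay": 0,"az": 0,"tx": 0,"ty": 0,"tz": 0.005,"fingers": 10},{"ax": 0,"ay": 0,"az": 0,"tx": 0,"ty": 0,"tz": 0.006,"fingers": 10},{"ax": 0,"ay": 0,"az": 0,"tx": 0,"ty": 0,"tz": 0.006,"fingers": 10}]}}

```text
clock: 9.15
tcp_pos: [0.4827, -0.1245, 0.0963]
eef_rot: [0.002, -0.154, 0.988, 0.0]
wrist_force: [-0.5, -1.0, -2.3]
width: 0.0257
```

```bash
python3 go.py; python3 kf.py | grep z
```

```text
clk 9.15 tcp [ 0.4827 -0.1245  0.0963] yawy 107.66 zdir [ 0.003  0.001 -1.   ] q [ 0.78  0.14 -0.61  1.96  0.09  1.07  2.  ] F [-0.52 -1.   -2.32] M [-0.068 -0.149 -0.095] w 0.0257
clk 9.15 tcp [ 0.4827 -0.1245  0.0963] yawy 107.66 zdir [ 0.003  0.001 -1.   ] q [ 0.78  0.14 -0.61  1.96  0.09  1.07  2.  ] F [-0.52 -1.   -2.32] M [-0.068 -0.149 -0.095] w 0.0257
side 262 z slot end 0.10829180964335688 z plain 0.10814289484849121 L -0.0813924110902801 0.06782969288053758 M [-0.02125838 -0.00449725  0.01312691]
-0.080 n24 m -14.2 13.4 z 0.1084 | -0.070 n23 m -13.2 11.7 z 0.1079 | -0.060 n28 m -15.1 14.8 z 0.1082 | -0.050 n25 m -15.2 13.4 z 0.1086 | -0.040 n24 m -15.4 12.1 z 0.1080 | -0.030 n17 m -12.8 5.3 z 0.1080 | -0.020 n6 m -12.6 9.3 z 0.1077 | 0.010 n6 m -14.6 -2.5 z 0.1085 | 0.020 n19 m -14.8 5.7 z 0.1082 | 0.030 n19 m -22.0 4.6 z 0.1080 | 0.040 n25 m -22.2 3.6 z 0.1082 | 0.050 n21 m -15.0 12.8 z 0.1084 | 0.060 n22 m -15.8 12.4 z 0.1081 | 
top 315 z slot end 0.1077647334925122 z plain 0.10740264159868851 L -0.07949471008759754 0.07031196738689151 M [-0.01984762 -0.00075291  0.01251546]
-0.080 n44 m -13.2 13.2 z 0.1077 | -0.070 n44 m -12.6 12.8 z 0.1077 | -0.060 n35 m -12.7 11.5 z 0.1078 | 0.010 n4 m 1.3 10.5 z 0.1091 | 0.020 n7 m 0.0 12.2 z 0.1069 | 0.030 n40 m -13.9 12.0 z 0.1074 | 0.040 n56 m -22.0 12.3 z 0.1072 | 0.050 n43 m -12.4 8.8 z 0.1073 | 0.060 n37 m -13.4 5.1 z 0.1076 |
```

Key top is at about 108 mm, so there are about 2 mm left. I press gently down to contact.

Call:
{"op": "jog_arm", "data": {"series": [{"ax": 0,"ay": 0,"az": 0,"tx": 0,"ty": 0,"tz": 0.001,"fingers": 10},{"ax": 0,"ay": 0,"az": 0,"tx": 0,"ty": 0,"tz": 0.002,"fingers": 10},{"ax": 0,"ay": 0,"az": 0,"tx": 0,"ty": 0,"tz": 0.002,"fingers": 10}]}}

```text
clock: 9.5
tcp_pos: [0.4829, -0.1244, 0.0945]
eef_rot: [0.002, -0.154, 0.988, 0.0]
wrist_force: [1.0, -1.4, -3.0]
width: 0.0259
```

```bash
python3 go.py
```

```text
clk 9.5 tcp [ 0.4829 -0.1244  0.0945] yawy 107.67 zdir [ 0.004  0.001 -1.   ] q [ 0.78  0.15 -0.61  1.96  0.09  1.06  2.  ] F [ 1.01 -1.38 -3.04] M [-0.11  -0.242 -0.027] w 0.0259
```

Call:
{"op": "jog_arm", "data": {"series": [{"ax": 0,"ay": 0,"az": 0,"tx": 0,"ty": 0,"tz": 0.001,"fingers": 10},{"ax": 0,"ay": 0,"az": 0,"tx": 0,"ty": 0,"tz": 0.0015,"fingers": 10},{"ax": 0,"ay": 0,"az": 0,"tx": 0,"ty": 0,"tz": 0.0015,"fingers": 10}]}}

```text
clock: 9.75
tcp_pos: [0.483, -0.1244, 0.0941]
eef_rot: [0.002, -0.154, 0.988, -0.0]
wrist_force: [-1.4, -0.4, 5.1]
width: 0.0257
```

```bash
python3 go.py;python3 kf.py | grep z
python3 - <<'E'
from h import *
for n in('side',):
    c=capture(n); a=c['color']
    u,v=proj(c,[.5,-.11,.11])[0].astype(int)
    cv2.imwrite(f'pics/{n}7.png',cv2.resize(a[v-40:v+40,u-50:u+50],None,fx=7,fy=7,interpolation=3))
E
```

```text
clk 9.75 tcp [ 0.483  -0.1244  0.0941] yawy 107.68 zdir [ 0.004  0.    -1.   ] q [ 0.78  0.15 -0.61  1.96  0.1   1.06  2.  ] F [-1.42 -0.38  5.08] M [0.031 0.42  0.003] w 0.0257
clk 9.75 tcp [ 0.483  -0.1244  0.0941] yawy 107.68 zdir [ 0.004  0.    -1.   ] q [ 0.78  0.15 -0.61  1.96  0.1   1.06  2.  ] F [-1.42 -0.38  5.08] M [0.031 0.42  0.003] w 0.0257
side 255 z slot end 0.10640559101110797 z plain 0.10581268053130932 L -0.08128546898526635 0.06862887520035658 M [-0.02310369 -0.00591016  0.01222217]
-0.080 n22 m -12.6 12.2 z 0.1060 | -0.070 n24 m -14.7 12.6 z 0.1065 | -0.060 n23 m -15.4 13.4 z 0.1070 | -0.050 n22 m -13.5 10.8 z 0.1072 | -0.040 n23 m -16.3 12.1 z 0.1057 | -0.030 n20 m -13.4 4.4 z 0.1066 | -0.020 n7 m -15.5 9.4 z 0.1053 | 0.010 n6 m -12.2 3.7 z 0.1050 | 0.020 n18 m -14.8 6.3 z 0.1054 | 0.030 n20 m -22.6 5.3 z 0.1062 | 0.040 n25 m -26.8 7.2 z 0.1062 | 0.050 n22 m -14.8 10.7 z 0.1057 | 0.060 n20 m -14.7 9.3 z 0.1062 | 
top 325 z slot end 0.10583409607573102 z plain 0.10502657840532209 L -0.07925537545197513 0.07061711924557923 M [-0.02192601 -0.00121885  0.01240678]
-0.080 n41 m -12.6 12.8 z 0.1049 | -0.070 n42 m -12.9 13.0 z 0.1060 | -0.060 n34 m -12.5 11.8 z 0.1066 | -0.050 n4 m -0.2 3.1 z 0.1078 | 0.010 n4 m 1.5 11.1 z 0.1063 | 0.020 n7 m -0.1 12.7 z 0.1049 | 0.030 n42 m -13.7 11.1 z 0.1048 | 0.040 n64 m -23.5 12.5 z 0.1050 | 0.050 n45 m -13.9 9.1 z 0.1053 | 0.060 n40 m -13.4 5.4 z 0.1046 |
```

View pics/side7.png

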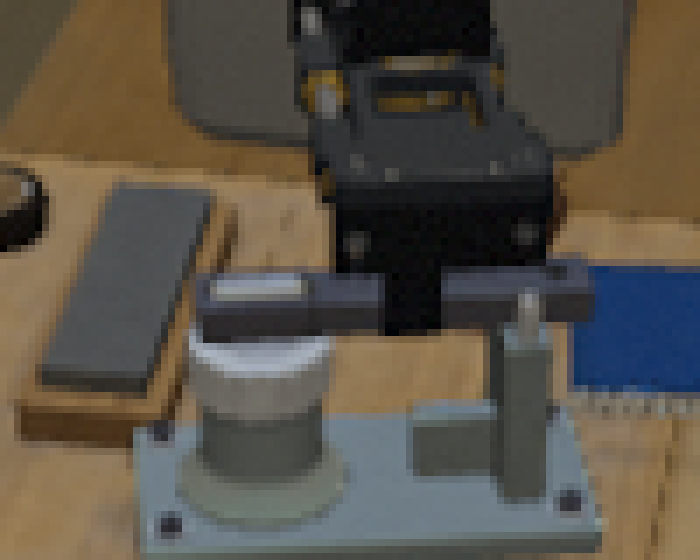

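The key is seated: the tang fills the slot at (258,285), and the key top is at 106 mm between the posts. Releasing it and going up.

Call:
{"op": "jog_arm", "data": {"series": [{"ax": 0,"ay": 0,"az": 0,"tx": 0,"ty": 0,"tz": -0.0005,"fingers": 35},{"ax": 0,"ay": 0,"az": 0,"tx": 0,"ty": 0,"tz": -0.0005,"fingers": 45},{"ax": 0,"ay": 0,"az": 0,"tx": 0,"ty": 0,"tz": -0.0005,"fingers": 60},{"ax": 0,"ay": 0,"az": 0,"tx": 0,"ty": 0,"tz": -0.0005,"fingers": 60},{"ax": 0,"ay": 0,"az": 0,"tx": 0,"ty": 0,"tz": -0.03,"fingers": 60},{"ax": 0,"ay": 0,"az": 0,"tx": 0,"ty": 0,"tz": -0.07,"fingers": 60},{"ax": 0,"ay": 0,"az": 0,"tx": 0,"ty": 0,"tz": -0.07,"fingers": 100},{"ax": 0,"ay": 0,"az": 0,"tx": 0,"ty": 0,"tz": -0.07,"fingers": 100}]}}

```text
clock: 10.57
tcp_pos: [0.4844, -0.1248, 0.1654]
eef_rot: [0.004, -0.154, 0.988, -0.001]
wrist_force: [-0.3, 1.2, -0.7]
width: 0.0588
```

```bash
python3 go.py .536 -.107 .165 34
python3 - <<'E'
from h import *
for n in('side','top'):
    c=capture(n); a=c['color']
    u,v=proj(c,[.5,-.11,.11])[0].astype(int)
    cv2.imwrite(f'pics/{n}8.png',cv2.resize(a[v-40:v+40,u-50:u+50],None,fx=7,fy=7,interpolation=3))
    W=cloud(c).reshape(-1,3); tc=np.array([.4836,-.1234]); a=np.radians(197.3); ex=np.array([np.cos(a),np.sin(a)]); ey=np.array([-ex[1],ex[0]])
    with np.errstate(invalid='ignore'):
        l=(W[:,:2]-tc)@ex; m=(W[:,:2]-tc)@ey; q=(abs(W[:,2]-.1055)<.004)&(abs(m)<.0155)&(abs(l)<.1)
    print(n,cv2.minAreaRect((W[q][:,:2]*1e3).astype(np.float32)))
    for t in('barrel','ring_centre','tang'):
        for r in finder.place_of(t,c)[:1]: print(t,np.round(w(c,r["at"]),4),round(r["confidence"],2))
E
```

```text
clk 10.57 tcp [ 0.4844 -0.1248  0.1654] yawy 107.67 zdir [ 0.008 -0.001 -1.   ] q [ 0.8   0.07 -0.62  1.88  0.04  1.2   2.05] F [-0.31  1.19 -0.66] M [ 0.108 -0.111 -0.017] w 0.0588
t [-0.0546  0.0013  0.0008] a [ 0.09  0.5  73.67] rows 10.3
side ((488.7897644042969, -121.58513641357422), (150.05101013183594, 29.796875), 17.335657119750977)Traceback (most recent call last):
  File "<stdin>", line 11, in <module>
ValueError: it knows: jack, jig_peg, key, key_grip, key_place, key_slot, maple, ring_centre, sander, stop_posts, tang
```

View pics/side8.png

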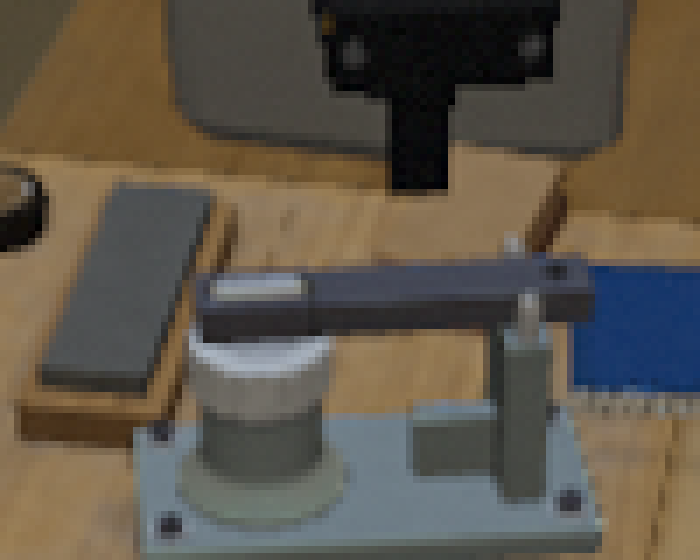

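Call:
{"op": "jog_arm", "data": {"series": [{"ax": 0,"ay": 0,"az": 71,"tx": -0.053,"ty": 0,"tz": 0,"fingers": 100},{"ax": 0,"ay": 0,"az": 71,"tx": -0.053,"ty": 0,"tz": 0,"fingers": 100},{"ax": 0,"ay": 0,"az": 71,"tx": -0.053,"ty": 0,"tz": 0,"fingers": 100},{"ax": 0,"ay": 0,"az": 71,"tx": -0.053,"ty": 0,"tz": 0,"fingers": 100},{"ax": 0,"ay": 0,"az": 71,"tx": -0.053,"ty": 0,"tz": 0,"fingers": 100},{"ax": 0,"ay": 0,"az": 71,"tx": -0.053,"ty": 0,"tz": 0,"fingers": 100},{"ax": 0,"ay": 0,"az": 71,"tx": -0.053,"ty": 0,"tz": 0,"fingers": 100},{"ax": 0,"ay": 0,"az": 71,"tx": -0.053,"ty": 0,"tz": 0,"fingers": 100},{"ax": 0,"ay": 0,"az": 71,"tx": -0.053,"ty": 0,"tz": 0,"fingers": 100},{"ax": 0,"ay": 0,"az": 71,"tx": -0.053,"ty": 0,"tz": 0,"fingers": 100}]}}

```text
clock: 11.45
tcp_pos: [0.5319, -0.108, 0.1613]
eef_rot: [-0.0, 0.449, 0.893, 0.001]
wrist_force: [0.1, -0.4, -0.5]
width: 0.087
```

Call:
{"op": "jog_arm", "data": {"series": [{"ax": 0,"ay": 0,"az": 71,"tx": 0,"ty": 0,"tz": 0,"fingers": 100},{"ax": 0,"ay": 0,"az": 71,"tx": 0,"ty": 0,"tz": 0,"fingers": 100},{"ax": 0,"ay": 0,"az": 71,"tx": 0,"ty": 0,"tz": 0,"fingers": 100},{"ax": 0,"ay": 0,"az": 71,"tx": 0,"ty": 0,"tz": 0,"fingers": 100},{"ax": 0,"ay": 0,"az": 71,"tx": 0,"ty": 0,"tz": 0,"fingers": 100},{"ax": 0,"ay": 0,"az": 71,"tx": 0,"ty": 0,"tz": 0,"fingers": 100},{"ax": 0,"ay": 0,"az": 71,"tx": 0,"ty": 0,"tz": 0,"fingers": 100},{"ax": 0,"ay": 0,"az": 71,"tx": 0,"ty": 0,"tz": 0,"fingers": 100},{"ax": 0,"ay": 0,"az": 71,"tx": 0,"ty": 0,"tz": 0,"fingers": 100},{"ax": 0,"ay": 0,"az": 71,"tx": 0,"ty": 0,"tz": 0,"fingers": 100}]}}

```text
clock: 12.28
tcp_pos: [0.5319, -0.1081, 0.1613]
eef_rot: [-0.001, 0.884, 0.467, 0.0]
wrist_force: [0.7, 0.7, 0.3]
width: 0.087
```

```bash
python3 go.py .5355 -.1078 .12 -41
```

```text
clk 12.28 tcp [ 0.5319 -0.1081  0.1613] yawy -34.37 zdir [ 0.     0.002 -1.   ] q [ 0.55  0.16 -0.43  1.79  0.07  1.21 -0.5 ] F [0.67 0.73 0.33] M [-0.017 -0.033  0.038] w 0.087
t [0.0022 0.0029 0.0413] a [-0.05 -0.09  6.63] rows 1.0
```

Call:
{"op": "jog_arm", "data": {"series": [{"ax": 0,"ay": 0,"az": 6.6,"tx": 0.0022,"ty": 0.0029,"tz": 0.02,"fingers": 100},{"ax": 0,"ay": 0,"az": 6.6,"tx": 0.0022,"ty": 0.0029,"tz": 0.041,"fingers": 100},{"ax": 0,"ay": 0,"az": 6.6,"tx": 0.0022,"ty": 0.0029,"tz": 0.041,"fingers": 100},{"ax": 0,"ay": 0,"az": 6.6,"tx": 0.0022,"ty": 0.0029,"tz": 0.041,"fingers": 100}]}}

```text
clock: 12.62
tcp_pos: [0.5349, -0.1076, 0.12]
eef_rot: [-0.001, 0.908, 0.418, -0.0]
wrist_force: [0.2, 0.5, 0.8]
width: 0.0871
```

```bash
python3 go.py .5355 -.1078 .058 -41;python3 - <<'E'
from h import *
for n in('side','top'):
    c=capture(n); a=c['color']
    u,v=proj(c,[.5,-.11,.11])[0].astype(int)
    cv2.imwrite(f'pics/{n}9.png',cv2.resize(a[v-40:v+40,u-50:u+50],None,fx=7,fy=7,interpolation=3))
E
```

```text
clk 12.62 tcp [ 0.5349 -0.1076  0.12  ] yawy -40.58 zdir [-0.002  0.002 -1.   ] q [ 0.53  0.2  -0.42  1.82  0.09  1.13 -0.63] F [0.21 0.5  0.75] M [ 0.002 -0.013 -0.013] w 0.0871
t [0.0002 0.0007 0.062 ] a [-0.16 -0.04  0.42] rows 1.5
```

View pics/side9.png

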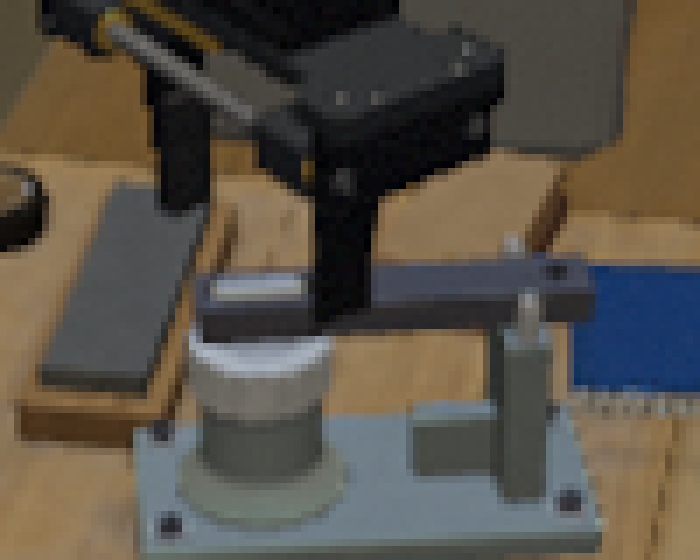

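View pics/top9.png

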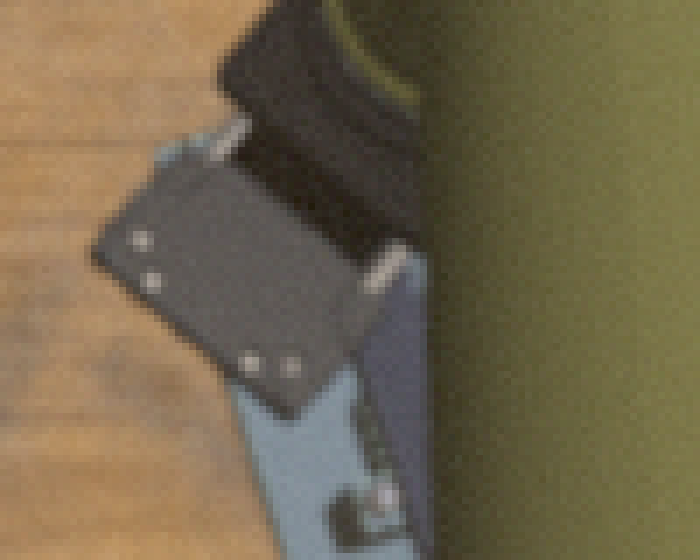

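Call:
{"op": "jog_arm", "data": {"series": [{"ax": 0,"ay": 0,"az": 0.4,"tx": 0.0002,"ty": 0.0007,"tz": 0.02,"fingers": 100},{"ax": 0,"ay": 0,"az": 0.4,"tx": 0.0002,"ty": 0.0007,"tz": 0.04,"fingers": 100},{"ax": 0,"ay": 0,"az": 0.4,"tx": 0.0002,"ty": 0.0007,"tz": 0.062,"fingers": 100},{"ax": 0,"ay": 0,"az": 0.4,"tx": 0.0002,"ty": 0.0007,"tz": 0.062,"fingers": 100},{"ax": 0,"ay": 0,"az": 0.4,"tx": 0.0002,"ty": 0.0007,"tz": 0.062,"fingers": 100}]}}

```text
clock: 13.13
tcp_pos: [0.5374, -0.1083, 0.0604]
eef_rot: [-0.0, 0.91, 0.415, 0.001]
wrist_force: [0.4, -1.0, 0.6]
width: 0.087
```

```bash
python3 go.py .5355 -.1078 .058 -41;python3 - <<'E'
from h import *
for n in('side',):
    c=capture(n); a=c['color']
    u,v=proj(c,[.5,-.11,.11])[0].astype(int)
    cv2.imwrite(f'pics/{n}10.png',cv2.resize(a[v-40:v+40,u-50:u+50],None,fx=7,fy=7,interpolation=3))
E
```

```text
clk 13.13 tcp [ 0.5374 -0.1083  0.0604] yawy -41.02 zdir [ 0.002  0.001 -1.   ] q [ 0.52  0.27 -0.41  1.88  0.13  1.01 -0.66] F [ 0.4  -1.04  0.61] M [-0.03  -0.063 -0.048] w 0.087
t [-0.0009 -0.0018  0.0024] a [ 0.06 -0.14 -0.02] rows 0.1
```

View pics/side10.png

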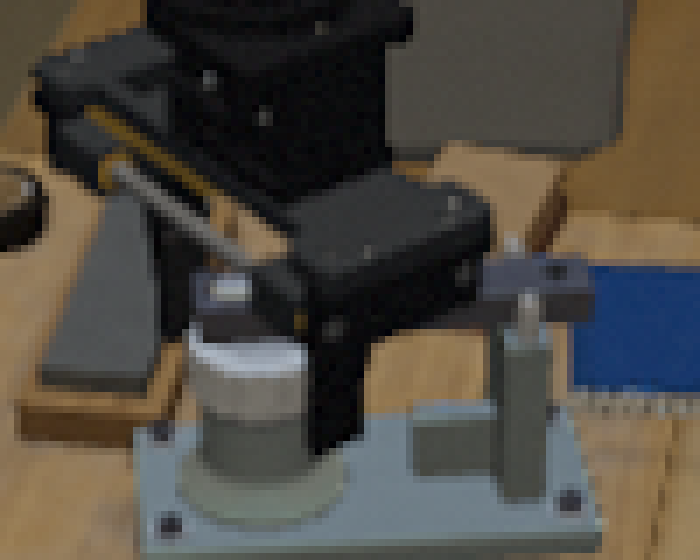

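Call:
{"op": "jog_arm", "data": {"series": [{"ax": 0,"ay": 0,"az": 0,"tx": -0.001,"ty": -0.0018,"tz": 0.002,"fingers": 80},{"ax": 0,"ay": 0,"az": 0,"tx": -0.001,"ty": -0.0018,"tz": 0.002,"fingers": 70},{"ax": 0,"ay": 0,"az": 0,"tx": -0.001,"ty": -0.0018,"tz": 0.002,"fingers": 55},{"ax": 0,"ay": 0,"az": 0,"tx": -0.001,"ty": -0.0018,"tz": 0.002,"fingers": 50},{"ax": 0,"ay": 0,"az": 0,"tx": -0.001,"ty": -0.0018,"tz": 0.002,"fingers": 50}], "force": 20}}

```text
clock: 13.6
tcp_pos: [0.536, -0.108, 0.0588]
eef_rot: [0.001, 0.91, 0.414, 0.002]
wrist_force: [-0.1, -0.8, -0.5]
width: 0.0611
```

```bash
python3 go.py .5355 -.1078 .058 -41
```

```text
clk 13.6 tcp [ 0.536  -0.108   0.0588] yawy -41.03 zdir [ 0.004  0.001 -1.   ] q [ 0.52  0.27 -0.41  1.88  0.13  1.01 -0.66] F [-0.11 -0.84 -0.55] M [-0.036  0.023  0.035] w 0.0611
t [-0.0001 -0.0005  0.0007] a [ 0.16 -0.18 -0.03] rows 0.0
```

Call:
{"op": "jog_arm", "data": {"series": [{"ax": 0,"ay": 0,"az": 0,"tx": 0,"ty": 0,"tz": 0,"fingers": 50},{"ax": 0,"ay": 0,"az": 0,"tx": 0,"ty": 0,"tz": 0,"fingers": 50},{"ax": 0,"ay": 0,"az": 0,"tx": 0,"ty": 0,"tz": 0,"fingers": 50}], "force": 20}}

```text
clock: 13.85
tcp_pos: [0.5363, -0.1083, 0.0587]
eef_rot: [0.001, 0.91, 0.414, 0.002]
wrist_force: [1.5, -0.4, 1.7]
width: 0.0552
```

```bash
python3 go.py .5355 -.1078 .058 -41
```

```text
clk 13.85 tcp [ 0.5363 -0.1083  0.0587] yawy -41.04 zdir [ 0.005  0.    -1.   ] q [ 0.52  0.27 -0.41  1.88  0.13  1.01 -0.67] F [ 1.49 -0.41  1.72] M [-0.196 -0.183  0.055] w 0.0552
t [-0.0001 -0.0009  0.0007] a [ 0.19 -0.19 -0.04] rows 0.0
```

Gripped (55 mm opening, lateral force under 2 N, so well centred). I raise the grip force and start turning.

Call:
{"op": "jog_arm", "data": {"series": [{"ax": 0,"ay": 0,"az": 0,"tx": 0,"ty": 0,"tz": 0,"fingers": 50},{"ax": 0,"ay": 0,"az": 0,"tx": 0,"ty": 0,"tz": 0,"fingers": 50},{"ax": 0,"ay": 0,"az": 2,"tx": 0,"ty": 0,"tz": 0,"fingers": 50},{"ax": 0,"ay": 0,"az": 4,"tx": 0,"ty": 0,"tz": 0,"fingers": 50},{"ax": 0,"ay": 0,"az": 6,"tx": 0,"ty": 0,"tz": 0,"fingers": 50},{"ax": 0,"ay": 0,"az": 8,"tx": 0,"ty": 0,"tz": 0,"fingers": 50},{"ax": 0,"ay": 0,"az": 10,"tx": 0,"ty": 0,"tz": 0,"fingers": 50}], "force": 60}}

```text
clock: 14.43
tcp_pos: [0.5363, -0.1083, 0.0587]
eef_rot: [0.001, 0.943, 0.333, 0.002]
wrist_force: [1.4, -1.5, 2.5]
width: 0.0547
```

```bash
python3 go.py
```

```text
clk 14.43 tcp [ 0.5363 -0.1083  0.0587] yawy -51.11 zdir [ 0.005  0.    -1.   ] q [ 0.5   0.27 -0.39  1.88  0.12  1.01 -0.83] F [ 1.44 -1.49  2.47] M [-0.307 -0.266  0.169] w 0.0547
```

Call:
{"op": "jog_arm", "data": {"series": [{"ax": 0,"ay": 0,"az": 2,"tx": 0,"ty": 0,"tz": 0,"fingers": 50},{"ax": 0,"ay": 0,"az": 4,"tx": 0,"ty": 0,"tz": 0,"fingers": 50},{"ax": 0,"ay": 0,"az": 6,"tx": 0,"ty": 0,"tz": 0,"fingers": 50},{"ax": 0,"ay": 0,"az": 8,"tx": 0,"ty": 0,"tz": 0,"fingers": 50},{"ax": 0,"ay": 0,"az": 10,"tx": 0,"ty": 0,"tz": 0,"fingers": 50},{"ax": 0,"ay": 0,"az": 12,"tx": 0,"ty": 0,"tz": 0,"fingers": 50},{"ax": 0,"ay": 0,"az": 14,"tx": 0,"ty": 0,"tz": 0,"fingers": 50}]}}

```text
clock: 15.02
tcp_pos: [0.5363, -0.1083, 0.0586]
eef_rot: [0.0, 0.976, 0.216, 0.002]
wrist_force: [1.4, -1.2, 1.8]
width: 0.0549
```

```bash
python3 go.py
python3 - <<'E'
from h import *
c=capture('side'); a=c['color']
u,v=proj(c,[.5,-.11,.11])[0].astype(int)
cv2.imwrite('pics/side11.png',cv2.resize(a[v-40:v+40,u-50:u+50],None,fx=7,fy=7,interpolation=3))
E
```

```text
clk 15.02 tcp [ 0.5363 -0.1083  0.0586] yawy -65.1 zdir [ 0.005  0.    -1.   ] q [ 0.47  0.26 -0.36  1.89  0.11  1.01 -1.07] F [ 1.36 -1.18  1.81] M [-0.291 -0.328  0.158] w 0.0549
```

View pics/side11.png

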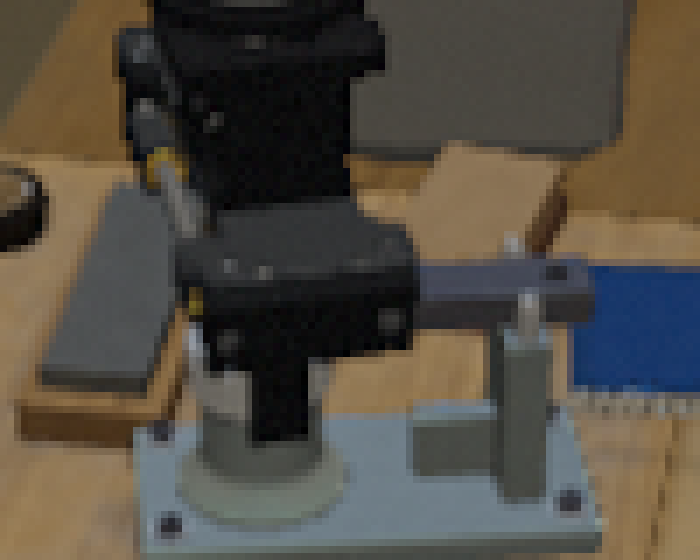

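Call:
{"op": "jog_arm", "data": {"series": [{"ax": 0,"ay": 0,"az": 1,"tx": 0,"ty": 0,"tz": 0,"fingers": 50},{"ax": 0,"ay": 0,"az": 2,"tx": 0,"ty": 0,"tz": 0,"fingers": 50},{"ax": 0,"ay": 0,"az": 3,"tx": 0,"ty": 0,"tz": 0,"fingers": 50}]}}

```text
clock: 15.32
tcp_pos: [0.5362, -0.1083, 0.0586]
eef_rot: [0.0, 0.982, 0.19, 0.002]
wrist_force: [2.5, -1.7, 3.4]
width: 0.055
```

```bash
python3 go.py
```

```text
clk 15.32 tcp [ 0.5362 -0.1083  0.0586] yawy -68.09 zdir [ 0.005  0.    -1.   ] q [ 0.46  0.26 -0.35  1.89  0.1   1.01 -1.12] F [ 2.47 -1.68  3.42] M [-0.476 -0.48   0.128] w 0.055
```

Call:
{"op": "jog_arm", "data": {"series": [{"ax": 0,"ay": 0,"az": 1,"tx": 0,"ty": 0,"tz": 0,"fingers": 50},{"ax": 0,"ay": 0,"az": 2,"tx": 0,"ty": 0,"tz": 0,"fingers": 50}]}}

```text
clock: 15.48
tcp_pos: [0.5363, -0.1083, 0.0586]
eef_rot: [0.0, 0.985, 0.173, 0.002]
wrist_force: [2.0, -2.2, 4.3]
width: 0.055
```

```bash
python3 go.py
```

```text
clk 15.48 tcp [ 0.5363 -0.1083  0.0586] yawy -70.12 zdir [ 0.005  0.    -1.   ] q [ 0.46  0.26 -0.34  1.89  0.1   1.01 -1.15] F [ 2.   -2.15  4.34] M [-0.607 -0.532  0.133] w 0.055
```

Call:
{"op": "jog_arm", "data": {"series": [{"ax": 0,"ay": 0,"az": 1,"tx": 0,"ty": 0,"tz": 0,"fingers": 50},{"ax": 0,"ay": 0,"az": 2,"tx": 0,"ty": 0,"tz": 0,"fingers": 50}]}}

```text
clock: 15.65
tcp_pos: [0.5362, -0.1083, 0.0586]
eef_rot: [0.0, 0.988, 0.155, 0.002]
wrist_force: [2.7, -2.6, 4.8]
width: 0.0549
```

```bash
python3 go.py
```

```text
clk 15.65 tcp [ 0.5362 -0.1083  0.0586] yawy -72.13 zdir [ 0.005  0.    -1.   ] q [ 0.45  0.26 -0.34  1.89  0.1   1.01 -1.19] F [ 2.66 -2.56  4.78] M [-0.703 -0.59   0.14 ] w 0.0549
```

Call:
{"op": "jog_arm", "data": {"series": [{"ax": 0,"ay": 0,"az": 1,"tx": 0,"ty": 0,"tz": 0,"fingers": 50}]}}

```text
clock: 15.73
tcp_pos: [0.5362, -0.1083, 0.0586]
eef_rot: [0.0, 0.989, 0.147, 0.002]
wrist_force: [2.6, -2.4, 4.3]
width: 0.0547
```

```bash
python3 go.py
```

```text
clk 15.73 tcp [ 0.5362 -0.1083  0.0586] yawy -73.13 zdir [ 0.004  0.    -1.   ] q [ 0.45  0.26 -0.34  1.89  0.1   1.01 -1.21] F [ 2.56 -2.41  4.3 ] M [-0.701 -0.631  0.178] w 0.0547
```

Call:
{"op": "jog_arm", "data": {"series": [{"ax": 0,"ay": 0,"az": 1,"tx": 0,"ty": 0,"tz": 0,"fingers": 50},{"ax": 0,"ay": 0,"az": 2,"tx": 0,"ty": 0,"tz": 0,"fingers": 50},{"ax": 0,"ay": 0,"az": 3,"tx": 0,"ty": 0,"tz": 0,"fingers": 50}]}}

```text
clock: 15.98
tcp_pos: [0.5362, -0.1083, 0.0586]
eef_rot: [0.0, 0.993, 0.121, 0.002]
wrist_force: [2.4, -3.5, 4.6]
width: 0.055
```

```bash
python3 go.py
```

```text
clk 15.98 tcp [ 0.5362 -0.1083  0.0586] yawy -76.13 zdir [ 0.004  0.    -1.   ] q [ 0.45  0.26 -0.33  1.89  0.1   1.   -1.26] F [ 2.38 -3.5   4.61] M [-0.792 -0.673  0.184] w 0.055
```

Call:
{"op": "jog_arm", "data": {"series": [{"ax": 0,"ay": 0,"az": 1,"tx": 0,"ty": 0,"tz": 0,"fingers": 50},{"ax": 0,"ay": 0,"az": 2,"tx": 0,"ty": 0,"tz": 0,"fingers": 50},{"ax": 0,"ay": 0,"az": 3,"tx": 0,"ty": 0,"tz": 0,"fingers": 50}]}}

```text
clock: 16.23
tcp_pos: [0.5362, -0.1082, 0.0586]
eef_rot: [0.0, 0.996, 0.095, 0.002]
wrist_force: [2.6, -4.1, 5.3]
width: 0.0549
```

```bash
python3 go.py
```

```text
clk 16.23 tcp [ 0.5362 -0.1082  0.0586] yawy -79.13 zdir [ 0.004  0.    -1.   ] q [ 0.44  0.26 -0.32  1.89  0.1   1.   -1.31] F [ 2.64 -4.05  5.34] M [-0.724 -0.672  0.148] w 0.0549
```

Call:
{"op": "jog_arm", "data": {"series": [{"ax": 0,"ay": 0,"az": 1,"tx": 0,"ty": 0,"tz": 0,"fingers": 50},{"ax": 0,"ay": 0,"az": 2,"tx": 0,"ty": 0,"tz": 0,"fingers": 50},{"ax": 0,"ay": 0,"az": 3,"tx": 0,"ty": 0,"tz": 0,"fingers": 50}]}}

```text
clock: 16.48
tcp_pos: [0.5362, -0.1082, 0.0586]
eef_rot: [0.0, 0.998, 0.07, 0.002]
wrist_force: [3.5, -4.3, 5.7]
width: 0.0549
```

```bash
python3 go.py
```

```text
clk 16.48 tcp [ 0.5362 -0.1082  0.0586] yawy -82.01 zdir [ 0.004 -0.    -1.   ] q [ 0.43  0.26 -0.32  1.89  0.1   1.   -1.36] F [ 3.5  -4.25  5.69] M [-0.835 -0.596  0.813] w 0.0549
```

Contact: the torque is up to 0.81 N m. I add a little more.

Call:
{"op": "jog_arm", "data": {"series": [{"ax": 0,"ay": 0,"az": 0.5,"tx": 0,"ty": 0,"tz": 0,"fingers": 50},{"ax": 0,"ay": 0,"az": 1.0,"tx": 0,"ty": 0,"tz": 0,"fingers": 50},{"ax": 0,"ay": 0,"az": 1.0,"tx": 0,"ty": 0,"tz": 0,"fingers": 50}]}}

```text
clock: 16.73
tcp_pos: [0.5362, -0.1082, 0.0586]
eef_rot: [0.0, 0.998, 0.061, 0.002]
wrist_force: [3.0, -3.9, 4.9]
width: 0.0548
```

```bash
python3 go.py
```

```text
clk 16.73 tcp [ 0.5362 -0.1082  0.0586] yawy -82.96 zdir [ 0.004 -0.    -1.   ] q [ 0.43  0.26 -0.32  1.89  0.09  1.   -1.37] F [ 3.04 -3.87  4.92] M [-0.83  -0.619  0.816] w 0.0548
```

Call:
{"op": "jog_arm", "data": {"series": [{"ax": 0,"ay": 0,"az": 0.5,"tx": 0,"ty": 0,"tz": 0,"fingers": 45},{"ax": 0,"ay": 0,"az": 1.0,"tx": 0,"ty": 0,"tz": 0,"fingers": 45}], "force": 60}}

```text
clock: 16.9
tcp_pos: [0.5362, -0.1082, 0.0586]
eef_rot: [0.0, 0.999, 0.053, 0.002]
wrist_force: [3.0, -3.2, 5.4]
width: 0.0549
```

```bash
python3 go.py
python3 - <<'E'
from h import *
c=capture('side'); a=c['color']
u,v=proj(c,[.5,-.11,.11])[0].astype(int)
cv2.imwrite('pics/side12.png',cv2.resize(a[v-40:v+40,u-50:u+50],None,fx=7,fy=7,interpolation=3))
import go; go.show()
E
```

```text
clk 16.9 tcp [ 0.5362 -0.1082  0.0586] yawy -83.92 zdir [ 0.004 -0.001 -1.   ] q [ 0.43  0.26 -0.31  1.89  0.09  1.   -1.39] F [ 3.03 -3.2   5.37] M [-0.883 -0.578  1.132] w 0.0549
clk 16.95 tcp [ 0.5362 -0.1082  0.0586] yawy -83.94 zdir [ 0.004 -0.001 -1.   ] q [ 0.43  0.26 -0.31  1.89  0.09  1.   -1.39] F [ 3.67 -3.27  5.59] M [-0.817 -0.65   0.984] w 0.0548
```

View pics/side12.png

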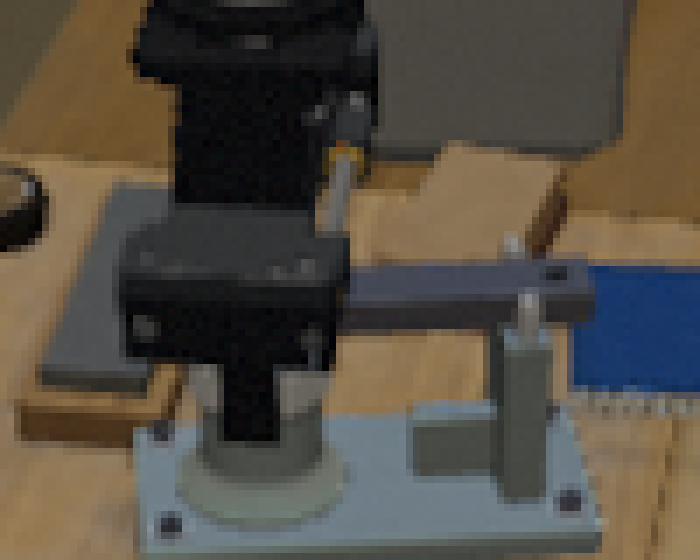

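Call:
{"op": "jog_arm", "data": {"series": [{"ax": 0,"ay": 0,"az": 0,"tx": 0,"ty": 0,"tz": 0,"fingers": 45},{"ax": 0,"ay": 0,"az": 0,"tx": 0,"ty": 0,"tz": 0,"fingers": 45}]}}

```text
clock: 17.12
tcp_pos: [0.5362, -0.1082, 0.0586]
eef_rot: [0.0, 0.999, 0.053, 0.002]
wrist_force: [3.0, -3.4, 4.7]
width: 0.0545
```

```bash
python3 go.py; python3 -c "
from h import *
import go
for i in range(4): capture('side'); print(bot.get_state()['torque'].round(3))"
```

```text
clk 17.12 tcp [ 0.5362 -0.1082  0.0586] yawy -83.91 zdir [ 0.004 -0.    -1.   ] q [ 0.43  0.26 -0.31  1.89  0.09  1.   -1.39] F [ 2.95 -3.41  4.72] M [-0.876 -0.592  0.975] w 0.0545
[-0.771 -0.607  0.962]
[-0.791 -0.626  0.935]
[-0.781 -0.65   0.919]
[-0.791 -0.621  0.957]
```

Call:
{"op": "jog_arm", "data": {"series": [{"ax": 0,"ay": 0,"az": 0.3,"tx": 0,"ty": 0,"tz": 0,"fingers": 45},{"ax": 0,"ay": 0,"az": 0.5,"tx": 0,"ty": 0,"tz": 0,"fingers": 45},{"ax": 0,"ay": 0,"az": 0.5,"tx": 0,"ty": 0,"tz": 0,"fingers": 45}]}}

```text
clock: 17.57
tcp_pos: [0.5362, -0.1082, 0.0586]
eef_rot: [0.0, 0.999, 0.049, 0.002]
wrist_force: [3.0, -3.7, 5.1]
width: 0.0549
```

```bash
python3 go.py; python3 -c "
from h import *
import go
for i in range(3): capture('side'); print(bot.get_state()['torque'].round(3))"
```

```text
clk 17.57 tcp [ 0.5362 -0.1082  0.0586] yawy -84.39 zdir [ 0.004 -0.001 -1.   ] q [ 0.43  0.26 -0.31  1.89  0.09  1.   -1.4 ] F [ 3.02 -3.75  5.11] M [-0.829 -0.657  1.078] w 0.0549
[-0.818 -0.626  1.031]
[-0.846 -0.64   1.037]
[-0.826 -0.58   1.046]
```

About 1.04 N m, held steady. Releasing and lifting straight up.

Call:
{"op": "jog_arm", "data": {"series": [{"ax": 0,"ay": 0,"az": 0,"tx": 0,"ty": 0,"tz": 0,"fingers": 75},{"ax": 0,"ay": 0,"az": 0,"tx": 0,"ty": 0,"tz": 0,"fingers": 90},{"ax": 0,"ay": 0,"az": 0,"tx": 0,"ty": 0,"tz": 0,"fingers": 90},{"ax": 0,"ay": 0,"az": 0,"tx": 0,"ty": 0,"tz": 0,"fingers": 90},{"ax": 0,"ay": 0,"az": 0,"tx": 0,"ty": 0,"tz": 0,"fingers": 90}]}}

```text
clock: 18.13
tcp_pos: [0.5345, -0.1073, 0.0573]
eef_rot: [-0.001, 0.999, 0.048, 0.0]
wrist_force: [0.0, -0.1, 0.3]
width: 0.0758
```

```bash
python3 go.py
```

```text
clk 18.13 tcp [ 0.5345 -0.1073  0.0573] yawy -84.54 zdir [ 0.001  0.002 -1.   ] q [ 0.43  0.26 -0.31  1.89  0.09  1.01 -1.4 ] F [ 0.   -0.14  0.29] M [ 0.034 -0.002  0.028] w 0.0758
```

Call:
{"op": "jog_arm", "data": {"series": [{"ax": 0,"ay": 0,"az": 0,"tx": 0,"ty": 0,"tz": -0.02,"fingers": 90},{"ax": 0,"ay": 0,"az": 0,"tx": 0,"ty": 0,"tz": -0.05,"fingers": 90},{"ax": 0,"ay": 0,"az": 0,"tx": 0,"ty": 0,"tz": -0.09,"fingers": 90},{"ax": 0,"ay": 0,"az": 0,"tx": 0,"ty": 0,"tz": -0.13,"fingers": 90},{"ax": 0,"ay": 0,"az": 0,"tx": 0,"ty": 0,"tz": -0.17,"fingers": 90},{"ax": 0,"ay": 0,"az": 0,"tx": 0,"ty": 0,"tz": -0.19,"fingers": 90},{"ax": 0,"ay": 0,"az": 0,"tx": 0,"ty": 0,"tz": -0.19,"fingers": 90},{"ax": 0,"ay": 0,"az": 0,"tx": 0,"ty": 0,"tz": -0.19,"fingers": 90}]}}

```text
clock: 18.8
tcp_pos: [0.5354, -0.1079, 0.2491]
eef_rot: [-0.0, 0.999, 0.048, 0.003]
wrist_force: [0.1, -0.0, -0.7]
width: 0.0782
```

```bash
python3 go.py
python3 - <<'E'
from h import *
for n in('side','top'):
    c=capture(n); a=c['color']
    u,v=proj(c,[.5,-.11,.11])[0].astype(int)
    cv2.imwrite(f'pics/{n}13.png',cv2.resize(a[v-40:v+40,u-50:u+50],None,fx=7,fy=7,interpolation=3))
    cv2.imwrite(f'pics/{n}13f.png',a)
    W=cloud(c).reshape(-1,3); tc=np.array([.4836,-.1234]); an=np.radians(197.3); ex=np.array([np.cos(an),np.sin(an)]); ey=np.array([-ex[1],ex[0]])
    with np.errstate(invalid='ignore'):
        l=(W[:,:2]-tc)@ex; m=(W[:,:2]-tc)@ey; q=(abs(W[:,2]-.1055)<.004)&(abs(m)<.0175)&(abs(l)<.1)
    print(n,q.sum(),cv2.minAreaRect((W[q][:,:2]*1e3).astype(np.float32)),np.median(W[q][:,2]))
E
```

```text
clk 18.8 tcp [ 0.5354 -0.1079  0.2491] yawy -84.53 zdir [ 0.005  0.001 -1.   ] q [ 0.45  0.1  -0.32  1.67  0.03  1.38 -1.35] F [ 0.05 -0.03 -0.68] M [-0.01   0.027 -0.007] w 0.0782
side 369 ((488.8538513183594, -121.66177368164062), (149.91319274902344, 33.75387954711914), 18.05401039123535) 0.10602624799392901
top 693 ((484.76116943359375, -122.964111328125), (145.80718994140625, 29.444780349731445), 14.28377628326416) 0.10510581690608878
```

View pics/side13.png

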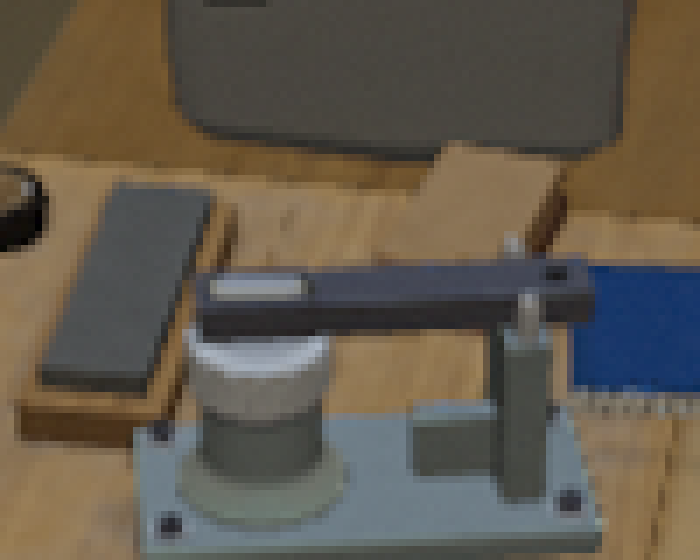

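View pics/top13f.png

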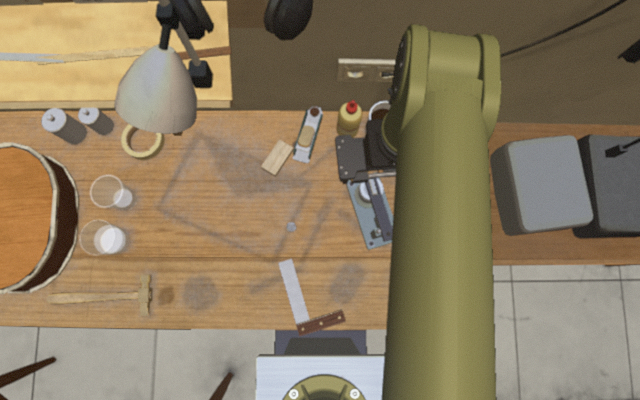

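The key is seated (top at about 106 mm, tang in the slot, arm between the posts). The gripper is clear and nothing else has moved. Handing in.

```bash
python3 -c "
from h import *
print(order.sign_off())"
```

```text
the job is handed in; nothing more can be done
None
```

The job is handed in, at about 19 s on the clock. The key is on the tang, the lock ring is tight at about 1.04 N m, and the gripper is clear. No verdict was reported.

- **Key:** I lowered it over the tang with its arm between the posts, pressing with no more than about 8 N. In the last side picture its top is at about 106 mm, the fully-down height, with the tang filling the slot.
- **Ring:** I turned it clockwise in one grasp. The drag was about 0.16 N m until it met the housing after about 41° of gripper turn. I then tightened it another 2–3°. The steady reading before letting go was 1.03–1.05 N m, and the highest reading I took was 1.13 N m.
- **Barrel:** I could not measure its angle directly. The last side picture shows the key's angle within about 1° of before the turn (18.1° against 17.3°, a noisy fit).

Two checks were poor:
- **Torque step:** one 1° step during tightening showed no rise in torque (0.81 then 0.82 N m), probably because the first reading caught the moving load. The later steps rose at about the expected stiffness.
- **Top view:** the last top-camera fit of the key was useless because the arm hid part of it, so the final key check rests on the side camera. The arm also hid the far right of the bench in that picture.

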